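# Put four stripped engine parts back into their own holders

### The job

Four stripped engine parts stand in the wrong holders on the garage bench: put the piston into the round pan, the gear onto the slatted board, the valve block into the square tray and the pipe elbow into the oblong tray, each upright in the middle of its holder. Use the empty rubber mat as the parking place on the way and leave it empty at the end. Set the parts down rather than dropping them, never put one on the bare bench, and do not disturb the small glass jar.

Things in the scene. Friction and masses are not known exactly. Their poses are not given: they have to be found in the camera images.
- piston: Aluminium piston standing crown up: plain cylinder 60 mm diameter, 56 mm tall, ring grooves near the top, dark round spot on the crown. Origin: centre of its underside, z up through the crown. About 0.35 kg. Any horizontal squeeze direction will do.
- gear: Steel gear lying flat with a hub standing up from its middle: toothed disc 82 mm diameter and 14 mm thick, hub 36 mm diameter rising to 55 mm above the underside. Origin: centre of its underside, z up through the hub. About 0.45 kg. Grip it by the hub, above the disc.
- valve_block: Aluminium rectangular block, 48 mm along its own x, 64 mm along its own y, 50 mm tall, two rows of three dark ports on top. Origin: centre of its underside, z up. About 0.40 kg. Grip it across its x width (48 mm).
- elbow: Aluminium pipe elbow: oval base flange 84 mm along its own x, 44 mm along its own y, 10 mm thick, with a dark bolt head at each end; an upright pipe 34 mm diameter over the flange's middle rising to 57 mm; a level outlet pipe 26 mm diameter (collar 30 mm) leaves it towards +x at 42 mm height and ends 47 mm from the axis. Origin: centre of the flange's underside, on the upright pipe's axis, z up. About 0.30 kg. Grip the upright pipe across the elbow's own y.
- round_pan: Round steel pan, 124 mm outer diameter, fixed to the bench; its inner floor is 12 mm above the bench, its rim 20 mm. Home of the piston. Origin: its centre, at bench height.
- slat_board: Board of five wooden slats, 120 x 120 mm, no rim, fixed; its top is 12 mm above the bench. Home of the gear. Origin: its centre, at bench height.
- square_tray: Square blue-painted tray, 120 x 120 mm outside, walls 4 mm thick, fixed; inner floor 12 mm above the bench, rim 20 mm. Home of the valve block. Origin: its centre, at bench height.
- oblong_tray: Oblong blue-painted tray, 110 mm along its own x, 145 mm along its own y outside, walls 4 mm thick, fixed; inner floor 12 mm above the bench, rim 20 mm. Home of the pipe elbow. Origin: its centre, at bench height.
- mat: Square black rubber mat, 120 x 120 mm, no rim, fixed, empty at the start; its top is 12 mm above the bench. The parking place. Origin: its centre, at bench height.
- jar: Small closed amber glass jar with a steel cap, 48 mm diameter, 65 mm tall, loose; to be left alone. Origin: centre of its underside.
There are look-alikes about, which are no part of the job. Several things have the shape of the mat; the one meant has the colours described above.

How it is judged:
By the outcome, as a careful person would: the job done as asked, in the order asked, and still so for the second after the job is handed in, with the robot touching nothing.
It also fails if it takes over 134 s, if anything falls off the work surface, if the arm or the gripper's body presses on something with over 40 N, if the wrist force passes 120 N, or if a joint passes its speed limit or range.

### The arm

A 6-joint arm with a two-finger parallel gripper is mounted at the origin on the work surface. World frame = base frame: x ahead of the robot, y to its left, z up, the work surface at z = 0. Lengths are in m, angles in rad, forces in N, time in s.
With the tool pointing down it reaches from about 0.35 to 0.975 m from the base axis. Payload 4.9 kg.
Tool frame: the origin (TCP) lies at the very end of the fingers, on their centre line; the grasp point (between the pads) lies 19 mm behind it; z points along the fingers, y is the direction in which the jaws open and shut (so a half turn about z gives the same grasp; the last joint's range is limited). The gripper opens to 85 mm and grips with 20 to 120 N. Pads are 22 mm wide; open, the fingers measure 114 mm over their backs; the gripper's body (76 mm by 85 mm) begins 54 mm behind the grasp point. The pads swing forward as they close: fully open they stand 13 mm farther back than shut.
Start: joints at [1.138, 0.053, 1.613, -0, 1.476, -0.119], TCP at [0.193, 0.594, 0.231] pointing down, gripper open.
Joint ranges: [-3.01, 3.01], [-1.01, 2.22], [0.06, 2.58], [-1.02, 4.17], [0.09, 2.62], [-3.14, 3.14]. Speed limits (rad/s): [2.57, 2.57, 3.14, 3.14, 3.14, 3.14].

### API

Orientations are given as a unit quaternion [w, x, y, z].
In Python, from plant import state, grab_frame, camera_model, job_done, search_frame, masks_of, place_of gives the robot as it stands.
- The arm moves only by the tool drive_tool, never from a script. Its argument "series" is a list of rows, each a list of 2 entries, a list of its own where there are three numbers: the shift along the world's x, y, z in m, then the turn, a rotation vector about the world's x, y, z in degrees. A call has 1 to 8 rows; each row is the pose to reach, as a shift and turn from the pose commanded when the call began; what a row does not reach only later rows make up. A row lasts 1/10 s, in which the tool goes at most 50 mm and 8.59 degrees, less where a joint would pass 70% of its speed; a pose out of reach is approached as far as the arm can. A call with a gripper value outside its range is refused whole. "fingers" is the closure, from -1 (fully open) to 1 (shut), so that 0 is half open, set as the call begins (left out, the last holds). The fingers move at their own pace and stop on an object; the grip force is fixed at half the most. Time passes only in rows, so rows that repeat a pose let the fingers close. It gives the time, the measured TCP pose, the force and the opening at its end, in the units of the state.
- state(): the state, without advancing time (a new reading comes with each control period).
- grab_frame(name): name is "scene" or "top" or "wrist"; returns the picture (480x640x3 uint8, red, green, blue); there is no depth.
- camera_model(name): a dict with "fovy" (degrees; the focal length in pixels is half the picture's height over the tangent of half this angle, whatever the lens; pixels are square), "cx", "cy" (the principal point, pixels), "rvec" (rotation vector, rad) and "tvec" (3), from world to camera coordinates, as OpenCV has them. Camera axes: x right, y down, z forward; pixel columns grow to the right and rows downward; lengths in m; the calibration is good to about 2 mm. A picture is of the moment at which its call begins: read the wrist's pose just before it. camera_model takes no time and is no camera call; for the wrist camera it gives the pose at the moment of the call.
- job_done(): hands the job in, once; it reports no verdict.
Trained networks look in the newest picture that a camera, given by its name, has taken for a name from the list of things; names that differ only in an ending like _2 or _b are one class to them, and where a whole thing is asked for, a point or a joint stands for the part that bears it (a point fixed in the world has none). Each returns a list of dicts, best first, with "confidence" (0 to 1); they miss things now and then, are a little off and sometimes report something else, mostly with a low value. They report only what shows in the picture. A call takes as long as a camera call. They do not tell look-alikes from the thing itself.
- search_frame(camera, name): "location" ([x, y, z] in m, in world coordinates, good to about 4 mm: the middle of the surface that is visible of it).
- masks_of(camera, name): "pixels" (480x640 bool, what is visible of it).
- place_of(camera, name): "location" ([x, y, z] in m, in world coordinates, good to about 4 mm: a listed point, or the origin of a listed thing).
The state is a dict: "time": time; "joint_pos": joint angles; "joint_vel": joint speeds; "joint_efforts": joint torques, N m; "tool_pos": TCP position; "tool_rot": TCP orientation; "contact_force": force on the tool from outside, world axes, zero at the start; "ft_torque": the same for the moment, N m; "gripper_width": opening from 0.0 (shut) to 1.0 (fully open).
Only numpy, scipy, OpenCV 4.12 (cv2) and the standard library are available. Lean on these libraries where they do the work, as an engineer would, in place of code of your own. Each camera call takes 0.05 s, during which the arm holds its last target.

## Working session

There is one attempt and no reset: what is moved stays moved. The work goes in short steps, Python scripts to look and compute and a tool call to move; the robot and the scene stay as the last step left them, time stands still between calls to the robot, and variables do not carry over. Pictures are saved under pics/ and viewed, and the job is handed in when it is done.

Besides the shell and the picture viewer there is one more tool, called after "Emit:" as name([rows], argument=value, ...), one row to a line, values as JSON. drive_tool: Moves the arm, as the interface text tells. Its arguments: {"type":"object","properties":{"series":{"type":"array","items":{"type":"array"}},"fingers":{"type":"number"}},"required":["series"]}

```bash
mkdir -p pics; ls; python3 - <<'E'
from plant import *
import cv2
print(state())
for n in ("scene","top"):
    f=grab_frame(n); cv2.imwrite(f"pics/{n}0.png",f[:,:,::-1]); print(camera_model(n))
E
```

```text
pics
{'time': 0.0, 'joint_pos': array([ 1.13800084e+00,  5.33532862e-02,  1.61426627e+00, -1.30728811e-05,
        1.47598740e+00, -1.19001554e-01]), 'joint_vel': array([ 0.00100553, -0.00036332, -0.0003163 ,  0.00099691, -0.00037533,
        0.0004629 ]), 'joint_efforts': array([ 4.78636084e-04, -3.93655729e+01, -3.70189083e+01, -1.59511819e-04,
        6.89987792e-03, -1.56585077e-05]), 'tool_pos': array([0.19266564, 0.59392365, 0.23008179]), 'tool_rot': array([-2.68099302e-04,  1.56253347e-01,  9.87716496e-01, -9.70834135e-04]), 'contact_force': array([-0.15603218, -0.80355464, -0.00335605]), 'ft_torque': array([-0.03564171, -0.05826378,  0.00566054]), 'gripper_width': 1.0020004358723742}
{'fovy': 46.951750854906386, 'cx': 313.07928949843824, 'cy': 236.77103377423, 'rvec': array([ 2.15604761,  0.95802538, -0.38968924]), 'tvec': array([-0.37523718, -0.25867032,  1.28438778])}
{'fovy': 56.54703912741902, 'cx': 328.1659346051808, 'cy': 237.15524971575127, 'rvec': array([ 2.18199392, -2.14592867,  0.19806195]), 'tvec': array([-0.02944691,  0.56065744,  0.88349412])}
```

View pics/scene0.png

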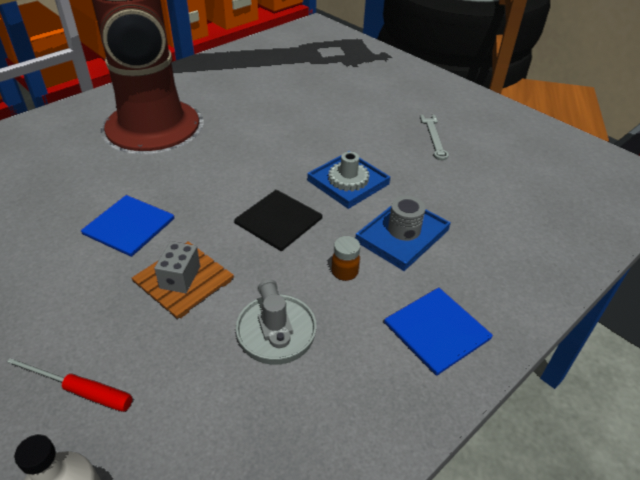

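View pics/top0.png

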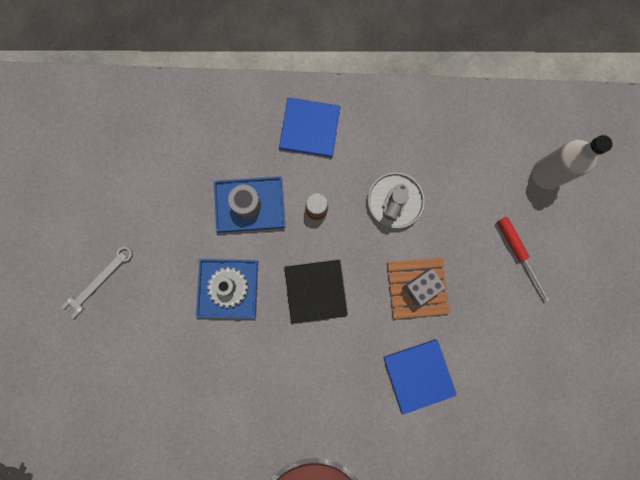

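The top view shows the elbow in the round pan (395,202) and the piston in the oblong tray (245,203). The gear is in the square tray (227,288) and the block is on the slats (425,288). The black mat is empty at (316,291), the blue squares are look-alikes, and the jar stands at (316,207).

```bash
cat > h.py <<'E'
import numpy as np, cv2, pickle
from plant import *
def cam(n):
    m=camera_model(n); f=240/np.tan(np.radians(m['fovy'])/2)
    K=np.array([[f,0,m['cx']],[0,f,m['cy']],[0,0,1]]); return K,np.array(m['rvec']),np.array(m['tvec'])
def toplane(c,px,z):
    K,r,t=c; R=cv2.Rodrigues(r)[0]; C=-R.T@t
    px=np.atleast_2d(px).astype(float)
    d=np.c_[px,np.ones(len(px))]@np.linalg.inv(K).T@R
    return C+d*((z-C[2])/d[:,2])[:,None]
def proj(c,P):
    return cv2.projectPoints(np.atleast_2d(P).astype(float),c[1],c[2],c[0],None)[0][:,0]
def tri(ca,pa,cb,pb):
    Pa=ca[0]@np.c_[cv2.Rodrigues(ca[1])[0],ca[2]];Pb=cb[0]@np.c_[cv2.Rodrigues(cb[1])[0],cb[2]]
    X=cv2.triangulatePoints(Pa,Pb,np.array(pa,float).reshape(2,1),np.array(pb,float).reshape(2,1))[:,0]; return X[:3]/X[3]
E
python3 - <<'E'
from h import *
np.set_printoptions(precision=4,suppress=True)
out={}
for n in ("top","scene"):
    grab_frame(n)
    for o in "piston gear valve_block elbow round_pan slat_board square_tray oblong_tray mat jar".split():
        p=place_of(n,o); print(n,o,[(np.round(d['location'],4).tolist(),round(d['confidence'],2)) for d in p][:4])
        m=masks_of(n,o); out[n,o]=[(d['pixels'],d['confidence']) for d in m]
pickle.dump(out,open('m.pkl','wb'))
c=cam('top')
Z=dict(round_pan=.02,slat_board=.012,square_tray=.02,oblong_tray=.02,mat=.012,valve_block=.062)
for o,z in Z.items():
    for px,cf in out['top',o][:3]:
        ys,xs=np.nonzero(px); P=toplane(c,np.c_[xs,ys],z)[:,:2]
        print(o,round(cf,2),len(xs),cv2.minAreaRect((P*1000).astype(np.float32)))
print(state()['time'])
E
```

```text
top piston [([0.6337, 0.1538, 0.0142], 0.68), ([0.6544, -0.1654, 0.0033], 0.65)]
top gear [([0.4579, 0.1862, 0.0118], 0.92)]
top valve_block [([0.4625, -0.2214, 0.0085], 0.8)]
top elbow [([0.6446, -0.163, 0.0105], 0.8)]
top round_pan [([0.6513, -0.1682, -0.0009], 0.96)]
top slat_board [([0.4595, -0.2079, -0.0013], 0.7)]
top square_tray []
top oblong_tray [([0.6305, 0.1467, 0.0], 0.57)]
top mat [([0.8149, 0.0224, 0.0004], 0.84), ([0.4531, 0.0052, 0.0007], 0.83), ([0.2775, -0.2108, -0.0003], 0.78)]
top jar [([0.4599, -0.2107, -0.0022], 0.74), ([0.6282, 0.0053, 0.0041], 0.59)]
scene piston [([0.6304, 0.1553, 0.013], 0.82), ([0.4621, -0.2221, 0.0134], 0.23)]
scene gear [([0.4522, 0.1883, 0.012], 0.67)]
scene valve_block [([0.4602, -0.218, 0.0138], 0.93)]
scene elbow [([0.6465, -0.1654, 0.0071], 0.79)]
scene round_pan []
scene slat_board [([0.4607, -0.2143, 0.0016], 0.93), ([0.6331, 0.1545, 0.0132], 0.39)]
scene square_tray [([0.4536, 0.1889, 0.0037], 0.85)]
scene oblong_tray [([0.6329, 0.1486, 0.0005], 0.82)]
scene mat [([0.4511, 0.0034, -0.0025], 0.79), ([0.2766, -0.2157, 0.0039], 0.7)]
[... 313 characters left out ...]
2396 ((454.358154296875, 186.40655517578125), (123.41595458984375, 124.05219268798828), 0.9041985869407654)
mat 0.82 3553 ((279.739501953125, -213.80178833007812), (122.6895980834961, 121.70730590820312), 18.878013610839844)
mat 0.79 2858 ((811.46923828125, 23.022541046142578), (119.94527435302734, 125.73350524902344), 82.63050079345703)
mat 0.69 3252 ((450.49462890625, 4.0168914794921875), (119.4615478515625, 120.7272720336914), 8.182714462280273)
valve_block 0.64 865 ((459.3101806640625, -213.68783569335938), (51.08084487915039, 71.24652862548828), 36.26408386230469)
valve_block 0.29 2741 ((622.890869140625, 142.46533203125), (108.51813507080078, 139.32826232910156), 5.323516368865967)
2.2
```

Emit:
drive_tool([
  [[0.31, -0.42, 0.14], [0, 0, 0]],
  [[0.31, -0.42, 0.14], [0, 0, 0]],
  [[0.31, -0.42, 0.14], [0, 0, 0]],
  [[0.31, -0.42, 0.14], [0, 0, 0]],
  [[0.31, -0.42, 0.14], [0, 0, 0]],
  [[0.31, -0.42, 0.14], [0, 0, 0]],
  [[0.31, -0.42, 0.14], [0, 0, 0]],
  [[0.31, -0.42, 0.14], [0, 0, 0]],
])

```text
time: 3.0
tool_pos: [0.4231, 0.2819, 0.3358]
tool_rot: [0.0, 0.156, 0.988, 0.0]
contact_force: [1.3, -0.2, 0.6]
gripper_width: 1.002
```

Emit:
drive_tool([
  [[0, -0.04, 0.0], [0, 0, 9]],
  [[0.0, -0.08, 0.0], [0, 0, 18]],
  [[0.0, -0.1, 0.0], [0, 0, 18]],
  [[0.0, -0.1, 0.0], [0, 0, 18]],
  [[0.0, -0.1, 0.0], [0, 0, 18]],
])

```text
time: 3.5
tool_pos: [0.4224, 0.1837, 0.3351]
tool_rot: [0.0, 0.001, 1.0, 0.0]
contact_force: [0.8, 0.7, -0.4]
gripper_width: 1.002
```

```bash
python3 - <<'E'
from h import *
s=state(); print(s['time'],s['tool_pos'],s['tool_rot'],s['joint_pos'])
f=grab_frame('wrist'); cv2.imwrite("pics/w1.png",f[:,:,::-1])
print(camera_model('wrist'))
E
```

```text
3.5 [0.4224077  0.18368121 0.33509247] [2.42444085e-04 5.26594285e-04 9.99999774e-01 3.41797148e-04] [ 2.48050845e-01 -3.91531685e-01  1.83510127e+00  5.47670370e-04
  1.69738489e+00 -1.32162298e+00]
{'fovy': 61.68182406321294, 'cx': 314.8485650298657, 'cy': 237.5093878947273, 'rvec': array([-2.04942078, -2.04897011, -0.33248022]), 'tvec': array([-0.18638582, -0.47424178,  0.34491116])}
```

View pics/w1.png

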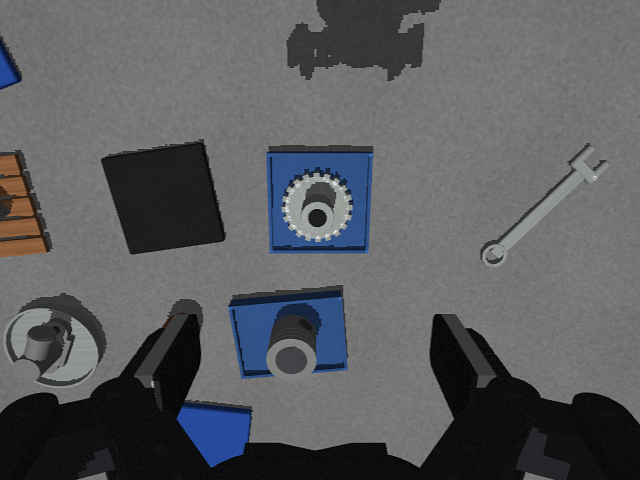

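```bash
cat >> h.py <<'E'
Z=dict(round_pan=.02,slat_board=.012,square_tray=.02,oblong_tray=.02,mat=.012,valve_block=.062)
def survey(n,names,tag):
    c=cam(n); f=grab_frame(n); cv2.imwrite(f"pics/{tag}.png",f[:,:,::-1]); D={'cam':c,'img':f}
    for o in names:
        p=place_of(n,o); print(o,[(np.round(d['location'],4).tolist(),round(d['confidence'],2)) for d in p][:3])
        D[o]=[(d['pixels'],d['confidence']) for d in masks_of(n,o)]
        if o in Z:
            for px,cf in D[o][:3]:
                ys,xs=np.nonzero(px)
                if len(xs)<5: continue
                P=toplane(c,np.c_[xs,ys],Z[o])[:,:2]
                r=cv2.minAreaRect((P*1000).astype(np.float32)); print('   ',round(cf,2),len(xs),np.round(r[0],1),np.round(r[1],1),round(r[2],1))
    pickle.dump(D,open(tag+'.pkl','wb'))
E
python3 - <<'E'
from h import *
survey('wrist',['gear','piston','square_tray','oblong_tray','mat'],'w2')
E
```

```text
gear [([0.4536, 0.1864, 0.0145], 0.68)]
piston [([0.6313, 0.1537, 0.0131], 0.73)]
square_tray []
    0.8 6815 [452.  190.6] [120.5 121.7] 90.0
    0.45 6464 [627.6 151.2] [122.6 147.3] 6.2
oblong_tray [([0.6472, -0.1636, 0.0134], 0.71)]
    0.65 6416 [628.1 151.7] [121.  146.9] 6.1
mat [([0.4515, 0.0043, 0.0048], 0.85), ([0.8175, 0.0202, -0.0022], 0.82)]
    0.95 562 [ 304.3 -138.9] [20.9 47.5] 76.2
    0.94 10022 [449.6   8.3] [119.1 121.3] 8.7
    0.81 3183 [801.   37.4] [101.7 112.4] 82.5
```

Emit:
drive_tool([
  [[0, -0.05, 0.0], [0, 0, 0]],
  [[0.01, -0.1, 0.0], [0, 0, 0]],
  [[0.02, -0.15, 0.0], [0, 0, 0]],
  [[0.03, -0.2, 0.0], [0, 0, 0]],
  [[0.04, -0.25, 0.0], [0, 0, 0]],
  [[0.05, -0.3, 0.0], [0, 0, 0]],
  [[0.07, -0.34, 0.0], [0, 0, 0]],
  [[0.08, -0.36, 0.0], [0, 0, 0]],
])

```text
time: 4.9
tool_pos: [0.5027, -0.18, 0.3344]
tool_rot: [-0.0, 0.002, 1.0, -0.0]
contact_force: [0.3, 0.7, -0.6]
gripper_width: 1.0
```

Emit:
drive_tool([
  [[0, 0, 0.0], [0, 0, 0]],
  [[0, 0, 0.0], [0, 0, 0]],
  [[0, 0, 0.0], [0, 0, 0]],
])

```text
time: 5.2
tool_pos: [0.5022, -0.1754, 0.3351]
tool_rot: [0.0, -0.001, 1.0, 0.0]
contact_force: [0.0, 0.5, 0.0]
gripper_width: 1.001
```

```bash
python3 - <<'E'
from h import *
print(state()['tool_pos'])
survey('wrist',['elbow','valve_block','round_pan','slat_board','mat','jar'],'w3')
E
```

```text
[ 0.5021699  -0.17544849  0.33510656]
elbow [([0.6457, -0.1631, 0.012], 0.84)]
valve_block [([0.459, -0.2146, 0.0129], 0.6)]
    0.57 3099 [ 460.4 -215.2] [48.3 65.9] 35.2
round_pan []
    0.7 4908 [ 645.3 -164.1] [125.8 121.3] 0.0
    0.29 2394 [461.7 164.7] [85.1 43.4] 14.3
slat_board []
    0.56 7905 [ 461.1 -212.1] [120.9 121.2] 5.6
mat [([0.8165, 0.0184, -0.003], 0.89)]
    0.94 11725 [451.    3.4] [119.6 121.6] 8.4
    0.8 2374 [ 337.7 -202.5] [ 34.1 117.3] 0.1
    0.58 2063 [804.7  -3.9] [ 66.5 124.6] 82.6
jar [([0.6295, 0.0021, 0.003], 0.69), ([0.6444, -0.1649, 0.0147], 0.55), ([0.63, 0.1534, 0.0156], 0.25)]
```

View pics/w3.png

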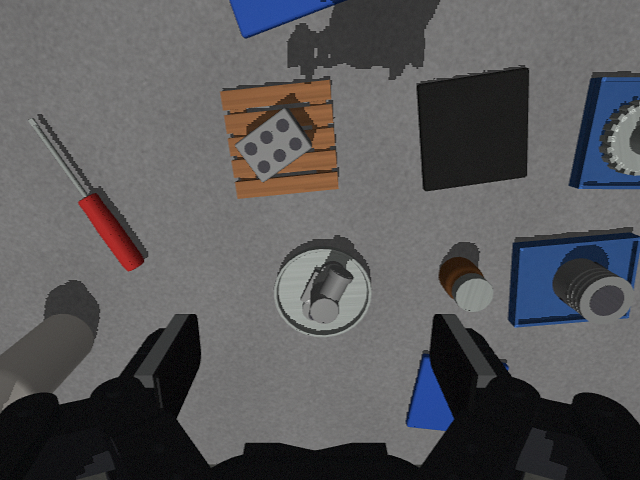

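```bash
cat >> h.py <<'E'
def circ(x,y,z,r,n=48):
    a=np.linspace(0,2*np.pi,n); return np.c_[x+r*np.cos(a),y+r*np.sin(a),z+0*a]
def rect(x,y,z,a,w,h):
    a=np.radians(a); R=np.array([[np.cos(a),-np.sin(a)],[np.sin(a),np.cos(a)]])
    q=np.array([[-1,-1],[1,-1],[1,1],[-1,1],[-1,-1]])*[w/2,h/2]@R.T; return np.c_[q+[x,y],np.full(5,z)]
def elbow(x,y,z,a):
    t=np.radians(a); u=np.array([np.cos(t),np.sin(t)])
    e=np.array([x,y])+.047*u; n=np.array([-u[1],u[0]])
    th=np.linspace(0,2*np.pi,30)
    ring=np.c_[e[0]+.015*np.cos(th)*n[0],e[1]+.015*np.cos(th)*n[1],z+.042+.015*np.sin(th)]
    ax=np.array([[x,y,z+.042],[e[0],e[1],z+.042]])
    s=np.array([x,y])
    fl=circ(0,0,0,1); fl=np.c_[s+np.outer(fl[:,0]*.042,u)+np.outer(fl[:,1]*.022,n),np.full(48,z+.01)]
    return [circ(x,y,z+.057,.017),ring,ax,fl]
def overlay(tag,polys,box,out,s=4):
    D=pickle.load(open(tag+'.pkl','rb')); x0,y0,x1,y1=box
    im=cv2.resize(D['img'][y0:y1,x0:x1,::-1],None,fx=s,fy=s,interpolation=cv2.INTER_CUBIC)
    for i,P in enumerate(polys):
        p=((proj(D['cam'],P)-[x0,y0]+.5)*s).astype(np.int32)
        cv2.polylines(im,[p],False,[(0,255,0),(0,255,255),(255,0,255),(255,255,0)][i%4],1)
    cv2.imwrite('pics/'+out+'.png',im)
E
python3 - <<'E'
from h import *
D2=pickle.load(open('w2.pkl','rb'));D3=pickle.load(open('w3.pkl','rb'))
print(tri(D2['cam'],(291.5,360),D3['cam'],(607,298.5)))
overlay('w3',elbow(.646,-.164,.012,200)+[circ(.6475,-.166,.02,.062),rect(.459,-.2146,.062,35,.048,.064),rect(.461,-.2125,.012,5.6,.12,.12)],(215,70,385,345),'o3',s=2)
overlay('w3',elbow(.646,-.164,.012,200)+[circ(.6475,-.166,.02,.062)],(260,230,385,345),'o3e',s=5)
overlay('w2',[circ(.631,.1535,.068,.03),circ(.4545,.187,.067,.018),circ(.4545,.187,.026,.041),rect(.453,.1885,.02,0.5,.12,.12),rect(.6305,.148,.02,5.5,.11,.145)],(220,130,390,390),'o2',s=3)
E
```

```text
[0.63090725 0.15824945 0.06673595]
```

View pics/o3e.png

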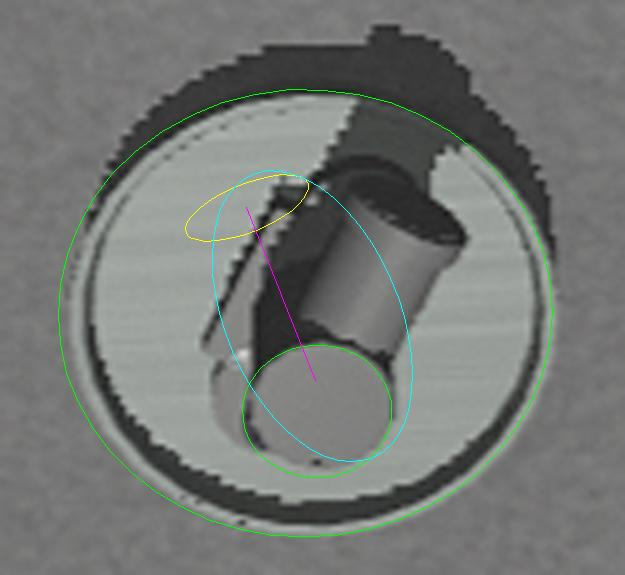

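View pics/o3.png

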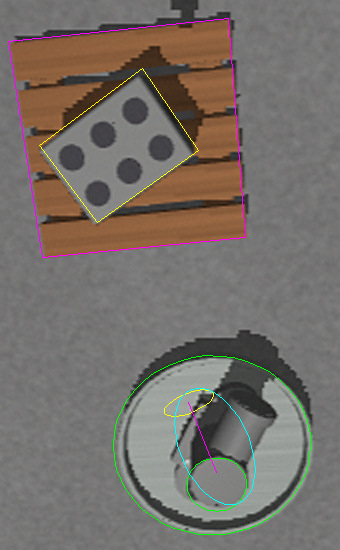

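View pics/o2.png

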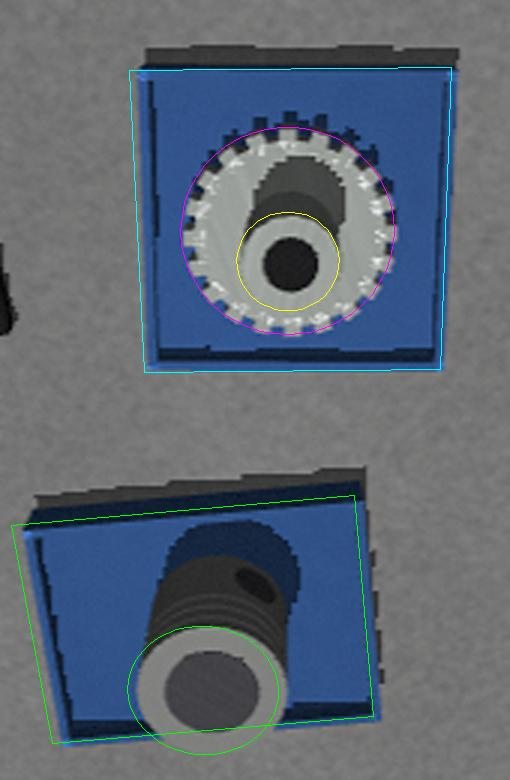

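```bash
python3 - <<'E'
from h import *
D=dict(cam=cam('top'),img=cv2.imread('pics/top0.png')[:,:,::-1]); pickle.dump(D,open('t0.pkl','wb'))
P=elbow(.6455,-.164,.012,153)
overlay('w3',P+[circ(.6465,-.1665,.02,.062)],(260,230,385,345),'o3e',s=4)
H=[circ(.631,.156,.068,.03),circ(.4545,.188,.067,.018),circ(.4545,.188,.026,.041),rect(.453,.189,.02,0.5,.12,.12),rect(.6305,.151,.02,5.5,.11,.145)]
overlay('w2',H,(220,130,390,390),'o2',s=2)
overlay('w3',H,(500,60,640,340),'o23',s=2)
overlay('t0',H+P+[circ(.6465,-.1665,.02,.062),rect(.459,-.2146,.062,35,.048,.064),rect(.461,-.2125,.012,5.6,.12,.12),rect(.4505,.004,.012,8.3,.12,.12)],(190,160,460,330),'ot',s=3)
a=cv2.imread('pics/o3e.png');b=cv2.imread('pics/o2.png');c=cv2.imread('pics/o23.png')
h=max(x.shape[0] for x in(a,b,c)); cv2.imwrite('pics/cmb.png',cv2.resize(np.hstack([cv2.copyMakeBorder(x,0,h-x.shape[0],0,0,cv2.BORDER_CONSTANT) for x in (a,b,c)]),None,fx=.7,fy=.7) if 0 else np.hstack([cv2.copyMakeBorder(x,0,h-x.shape[0],0,0,cv2.BORDER_CONSTANT) for x in (b,c)]))
E
```

```text
(no output)
```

View pics/o3e.png

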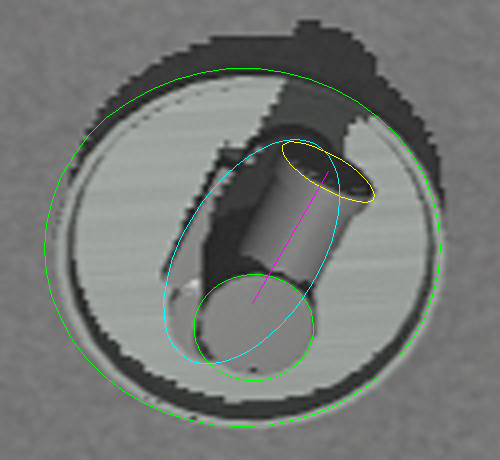

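View pics/cmb.png

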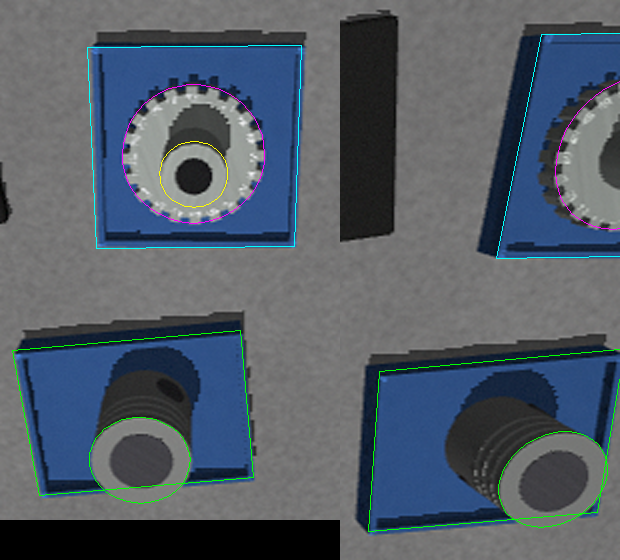

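View pics/ot.png

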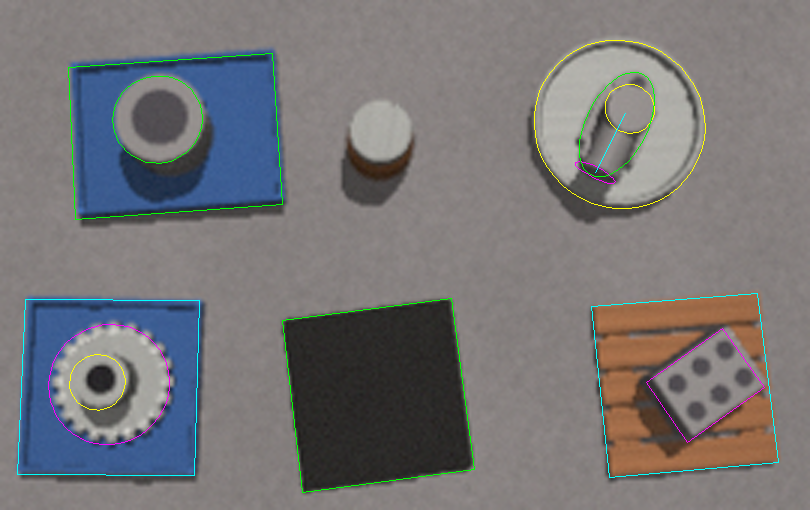

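The overlays agree in all three views to 2-3 mm. The triangulated piston crown is at 0.067 m, against 0.068 expected. Starting with the elbow: axis at (.6455,-.164), +x at about 152°.

Emit:
drive_tool([
  [[0.04, 0.003, -0.04], [0, 0, -7]],
  [[0.08, 0.006, -0.08], [0, 0, -14]],
  [[0.11, 0.009, -0.12], [0, 0, -21]],
  [[0.143, 0.0115, -0.15], [0, 0, -28]],
  [[0.143, 0.0115, -0.185], [0, 0, -28]],
  [[0.143, 0.0115, -0.185], [0, 0, -28]],
  [[0.143, 0.0115, -0.185], [0, 0, -28]],
], fingers=-1)

```text
time: 6.55
tool_pos: [0.6447, -0.1647, 0.1492]
tool_rot: [-0.001, 0.242, 0.97, 0.0]
contact_force: [-0.2, -0.5, 0.7]
gripper_width: 0.999
```

```bash
python3 - <<'E'
from h import *
s=state(); print(s['tool_pos'],s['tool_rot'],s['joint_pos'])
D=dict(cam=cam('wrist'),img=grab_frame('wrist')); pickle.dump(D,open('w4.pkl','wb'))
overlay('w4',elbow(.6455,-.164,.012,152)+[circ(.6465,-.165,.02,.062)],(0,0,640,480),'o4',s=1)
E
```

```text
[ 0.64471794 -0.16474799  0.14920714] [-1.20171301e-03  2.41650090e-01  9.70362707e-01  8.31901891e-05] [-3.61870135e-01  2.07108475e-01  1.58384404e+00 -1.20087151e-04
  1.35304646e+00 -1.44450806e+00]
```

View pics/o4.png

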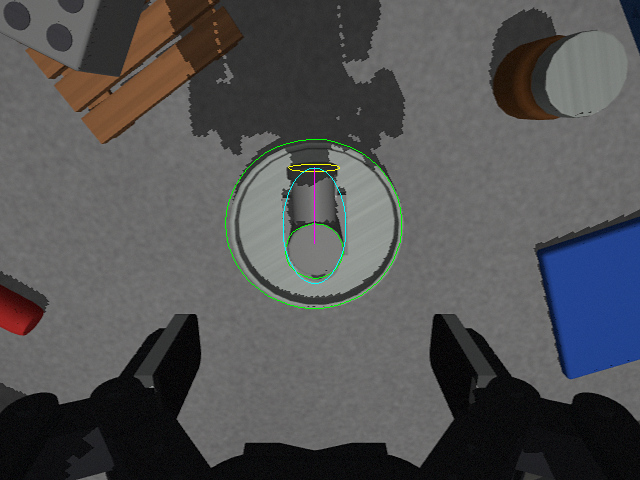

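The overlay fits the elbow (315,250) and the pan, and the jaws are square to it. Next: descend, then close.

Emit:
drive_tool([
  [[0.001, 0.001, -0.04], [0, 0, 0]],
  [[0.001, 0.001, -0.08], [0, 0, 0]],
  [[0.001, 0.001, -0.105], [0, 0, 0]],
  [[0.001, 0.001, -0.119], [0, 0, 0]],
  [[0.001, 0.001, -0.119], [0, 0, 0]],
])

```text
time: 7.1
tool_pos: [0.6462, -0.1642, 0.0314]
tool_rot: [0.0, 0.242, 0.97, -0.0]
contact_force: [-0.3, -0.3, 0.2]
gripper_width: 0.999
```

Emit:
drive_tool([
  [[0, 0, 0], [0, 0, 0]],
  [[0, 0, 0], [0, 0, 0]],
  [[0, 0, 0], [0, 0, 0]],
  [[0, 0, 0], [0, 0, 0]],
  [[0, 0, 0], [0, 0, 0]],
  [[0, 0, 0], [0, 0, 0]],
  [[0, 0, 0], [0, 0, 0]],
  [[0, 0, 0], [0, 0, 0]],
], fingers=1)

```text
time: 7.9
tool_pos: [0.6477, -0.1644, 0.0329]
tool_rot: [0.001, 0.242, 0.97, -0.0]
contact_force: [-0.5, -0.6, 6.4]
gripper_width: 0.379
```

Emit:
drive_tool([
  [[0, 0, 0.003], [0, 0, 0]],
  [[0, 0, 0.008], [0, 0, 0]],
  [[0, 0, 0.015], [0, 0, 0]],
  [[0, 0, 0.015], [0, 0, 0]],
])

```text
time: 8.3
tool_pos: [0.6468, -0.164, 0.0468]
tool_rot: [0.001, 0.242, 0.97, -0.0]
contact_force: [0.8, 0.4, -2.4]
gripper_width: 0.378
```

```bash
python3 - <<'E'
from h import *
s=state(); print(s)
f=grab_frame('wrist'); cv2.imwrite('pics/w5.png',f[:,:,::-1])
E
```

```text
{'time': 8.3, 'joint_pos': array([-3.59758423e-01,  3.17014173e-01,  1.63716593e+00,  1.36143804e-05,
        1.18615752e+00, -1.44228885e+00]), 'joint_vel': array([-0.00165051,  0.00660422,  0.00214257,  0.00128419, -0.00832624,
       -0.00050327]), 'joint_efforts': array([ 6.92506344e-02, -4.76375556e+01, -3.33480191e+01,  3.58073332e-03,
        1.76619273e-01, -1.01915184e-04]), 'tool_pos': array([ 0.64677193, -0.16398963,  0.04676067]), 'tool_rot': array([ 6.24052377e-04,  2.41717505e-01,  9.70346461e-01, -6.61257945e-05]), 'contact_force': array([ 0.75524068,  0.38956917, -2.43837431]), 'ft_torque': array([-4.94888000e-05, -7.33544595e-02,  2.01100278e-02]), 'gripper_width': 0.3784515701675747}
```

View pics/w5.png

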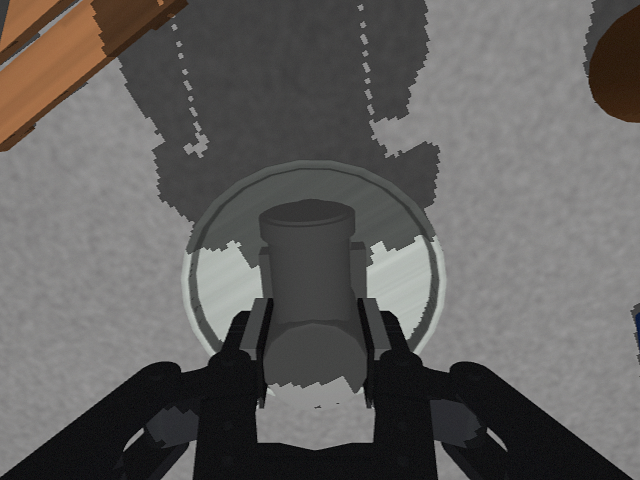

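Emit:
drive_tool([
  [[0, 0, 0.04], [0, 0, 0]],
  [[0, 0, 0.08], [0, 0, 0]],
  [[-0.03, 0.02, 0.1], [0, 0, -8]],
  [[-0.06, 0.05, 0.1], [0, 0, -16]],
  [[-0.09, 0.08, 0.1], [0, 0, -24]],
  [[-0.12, 0.11, 0.1], [0, 0, -32]],
  [[-0.15, 0.14, 0.1], [0, 0, -40]],
  [[-0.18, 0.16, 0.1], [0, 0, -48]],
])

```text
time: 9.15
tool_pos: [0.4646, -0.0023, 0.1454]
tool_rot: [-0.0, 0.617, 0.787, 0.0]
contact_force: [-0.2, 0.3, -2.7]
gripper_width: 0.381
```

Emit:
drive_tool([
  [[-0.016, 0.008, 0.0], [0, 0, -8]],
  [[-0.016, 0.008, 0], [0, 0, -8]],
  [[-0.016, 0.008, -0.04], [0, 0, -8]],
  [[-0.016, 0.008, -0.07], [0, 0, -8]],
  [[-0.016, 0.008, -0.085], [0, 0, -8]],
  [[-0.016, 0.008, -0.095], [0, 0, -8]],
  [[-0.016, 0.008, -0.1], [0, 0, -8]],
  [[-0.016, 0.008, -0.1], [0, 0, -8]],
])

```text
time: 9.95
tool_pos: [0.4507, 0.0039, 0.0459]
tool_rot: [-0.0, 0.669, 0.743, -0.0]
contact_force: [0.4, 0.4, -3.6]
gripper_width: 0.387
```

Emit:
drive_tool([
  [[0, 0, -0.005], [0, 0, 0]],
  [[0, 0, -0.008], [0, 0, 0]],
  [[0, 0, -0.011], [0, 0, 0]],
  [[0, 0, -0.013], [0, 0, 0]],
  [[0, 0, -0.013], [0, 0, 0]],
])

```text
time: 10.45
tool_pos: [0.4505, 0.0041, 0.033]
tool_rot: [0.0, 0.669, 0.743, 0.0]
contact_force: [-0.2, -0.6, -3.3]
gripper_width: 0.383
```

```bash
python3 - <<'E'
from h import *
s=state(); print(s['contact_force'],s['ft_torque'])
f=grab_frame('scene'); cv2.imwrite('pics/s1.png',cv2.resize(f[150:300,180:400,::-1],None,fx=3,fy=3))
E
```

```text
[-0.17303237 -0.63915328 -3.31380526] [-0.03409726 -0.04187616 -0.0153659 ]
```

View pics/s1.png

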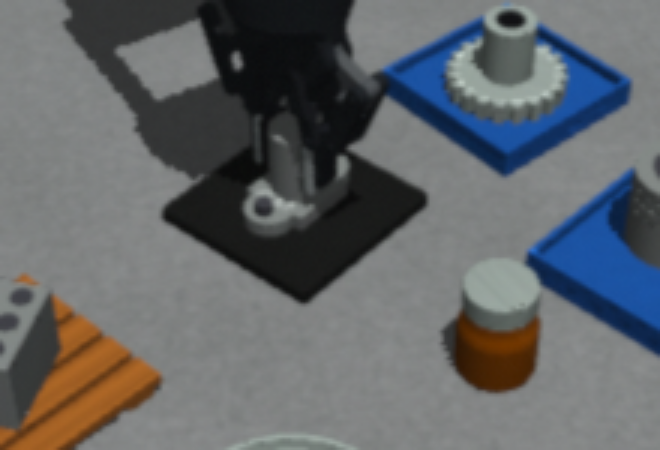

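Emit:
drive_tool([
  [[0, 0, -0.001], [0, 0, 0]],
  [[0, 0, -0.001], [0, 0, 0]],
])

```text
time: 10.7
tool_pos: [0.4506, 0.0042, 0.0329]
tool_rot: [-0.0, 0.669, 0.743, -0.0]
contact_force: [-3.9, 2.0, 4.9]
gripper_width: 0.382
```

Emit:
drive_tool([
  [[0, 0, -0.001], [0, 0, 0]],
  [[0, 0, -0.001], [0, 0, 0]],
])

```text
time: 10.9
tool_pos: [0.4506, 0.0042, 0.0329]
tool_rot: [-0.001, 0.669, 0.743, -0.0]
contact_force: [-8.9, 1.1, 12.7]
gripper_width: 0.38
```

Emit:
drive_tool([
  [[0, 0, -0.001], [0, 0, 0]],
  [[0, 0, -0.001], [0, 0, 0]],
])

```text
time: 11.1
tool_pos: [0.4507, 0.0042, 0.0329]
tool_rot: [-0.001, 0.669, 0.743, -0.001]
contact_force: [-11.7, 1.5, 20.4]
gripper_width: 0.379
```

Emit:
drive_tool([
  [[0, 0, 0.002], [0, 0, 0]],
  [[0, 0, 0.002], [0, 0, 0]],
])

```text
time: 11.3
tool_pos: [0.4512, 0.0041, 0.033]
tool_rot: [0.001, 0.669, 0.743, 0.001]
contact_force: [-0.5, 0.7, 5.1]
gripper_width: 0.381
```

Emit:
drive_tool([
  [[0, 0, 0], [0, 0, 0]],
  [[0, 0, 0], [0, 0, 0]],
  [[0, 0, 0], [0, 0, 0]],
  [[0, 0, 0], [0, 0, 0]],
  [[0, 0, 0], [0, 0, 0]],
  [[0, 0, 0], [0, 0, 0]],
  [[0, 0, 0.0], [0, 0, 0]],
  [[0, 0, 0.0], [0, 0, 0]],
], fingers=-1)

```text
time: 12.1
tool_pos: [0.4504, 0.0041, 0.0319]
tool_rot: [0.0, 0.669, 0.743, 0.0]
contact_force: [-0.6, 0.2, -1.0]
gripper_width: 0.996
```

Emit:
drive_tool([
  [[0, 0, 0.04], [0, 0, 0]],
  [[0, 0, 0.08], [0, 0, 0]],
  [[0.03, 0.03, 0.1], [0, 0, 0]],
  [[0.06, 0.06, 0.12], [0, 0, 0]],
  [[0.09, 0.09, 0.12], [0, 0, 0]],
  [[0.12, 0.12, 0.12], [0, 0, 0]],
  [[0.15, 0.15, 0.12], [0, 0, 0]],
  [[0.18, 0.152, 0.12], [0, 0, 0]],
])

```text
time: 12.9
tool_pos: [0.6312, 0.1596, 0.1517]
tool_rot: [-0.0, 0.668, 0.745, 0.0]
contact_force: [-0.1, -0.0, -0.7]
gripper_width: 1.004
```

```bash
python3 - <<'E'
from h import *
s=state(); print(s['tool_pos'],s['tool_rot'],s['joint_pos'])
D=dict(cam=cam('wrist'),img=grab_frame('wrist')); pickle.dump(D,open('w6.pkl','wb'))
overlay('w6',elbow(.4505,.004,.012,96)+[rect(.4505,.004,.012,8.3,.12,.12),circ(.631,.156,.068,.03),rect(.6305,.151,.02,5.5,.11,.145),circ(.6465,-.165,.02,.062)],(0,0,640,480),'o6',s=1)
E
```

```text
[0.63115185 0.15955768 0.15165982] [-4.38676457e-04  6.67601862e-01  7.44518264e-01  3.40698399e-04] [1.32911036e-01 1.71175278e-01 1.62052139e+00 1.13729676e-03
 1.34994782e+00 2.38319378e-02]
```

View pics/o6.png

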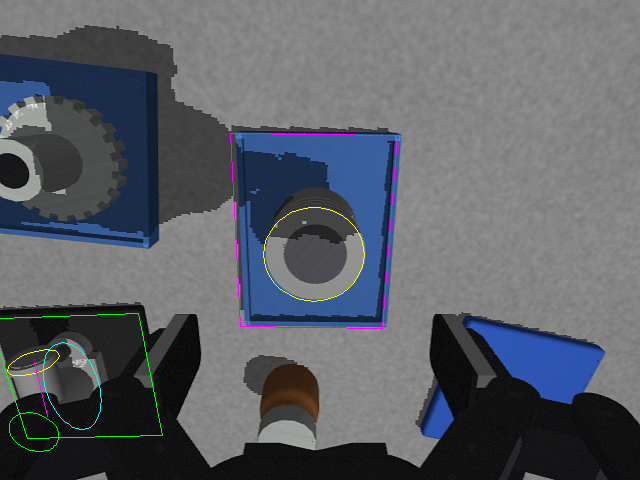

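```bash
python3 - <<'E'
from h import *
for n in ('top','scene'):
    D=dict(cam=cam(n),img=grab_frame(n)); pickle.dump(D,open(n+'7.pkl','wb'))
overlay('top7',elbow(.4505,.004,.012,96),(250,150,400,330),'t7',s=3)
overlay('scene7',elbow(.4505,.004,.012,96),(200,150,360,280),'s7',s=4)
E
```

```text
(no output)
```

View pics/t7.png

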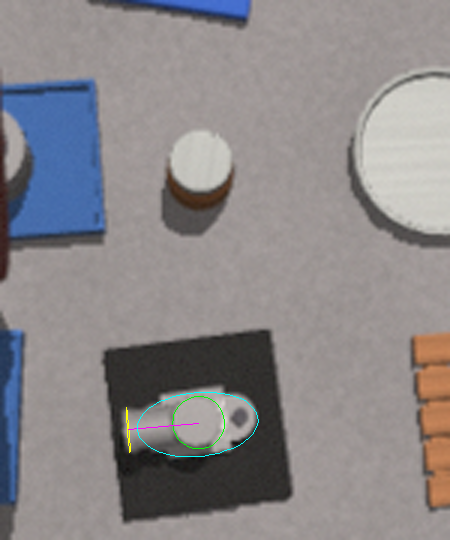

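View pics/s7.png

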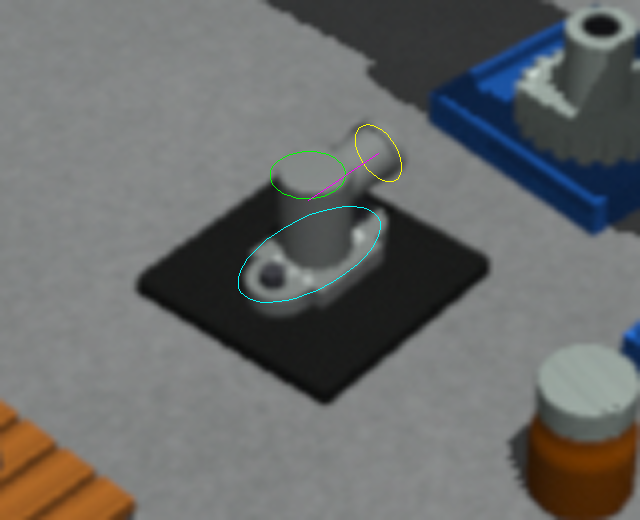

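The elbow stands upright on the mat (about 2 mm from centre), and the overlays agree in both fixed cameras. Now the piston.

Emit:
drive_tool([
  [[0, -0.001, -0.03], [0, 0, 0]],
  [[0, -0.001, -0.07], [0, 0, 0]],
  [[0, -0.001, -0.1], [0, 0, 0]],
  [[0, -0.001, -0.12], [0, 0, 0]],
  [[0, -0.001, -0.127], [0, 0, 0]],
  [[0, -0.001, -0.127], [0, 0, 0]],
])

```text
time: 13.65
tool_pos: [0.6289, 0.1546, 0.0239]
tool_rot: [-0.001, 0.669, 0.743, -0.001]
contact_force: [0.1, 0.5, 0.1]
gripper_width: 0.996
```

Emit:
drive_tool([
  [[0, 0, 0], [0, 0, 0]],
  [[0, 0, 0], [0, 0, 0]],
  [[0, 0, 0], [0, 0, 0]],
  [[0, 0, 0], [0, 0, 0]],
  [[0, 0, 0], [0, 0, 0]],
  [[0, 0, 0], [0, 0, 0]],
  [[0, 0, 0], [0, 0, 0]],
  [[0, 0, 0], [0, 0, 0]],
], fingers=1)

```text
time: 14.45
tool_pos: [0.6321, 0.1553, 0.0275]
tool_rot: [0.001, 0.669, 0.743, 0.001]
contact_force: [0.2, -0.0, 7.0]
gripper_width: 0.691
```

Emit:
drive_tool([
  [[0, 0, 0.004], [0, 0, 0]],
  [[0, 0, 0.012], [0, 0, 0]],
  [[0, 0, 0.02], [0, 0, 0]],
  [[0, 0, 0.02], [0, 0, 0]],
])

```text
time: 14.85
tool_pos: [0.6311, 0.1553, 0.0463]
tool_rot: [0.001, 0.669, 0.743, 0.001]
contact_force: [0.5, -0.1, -3.1]
gripper_width: 0.687
```

Emit:
drive_tool([
  [[0, 0, 0.04], [0, 0, 0]],
  [[0, 0, 0.08], [0, 0, 0]],
  [[0.003, -0.04, 0.1], [0, 0, 0]],
  [[0.005, -0.09, 0.1], [0, 0, 0]],
  [[0.007, -0.14, 0.1], [0, 0, 0]],
  [[0.01, -0.19, 0.1], [0, 0, 0]],
  [[0.012, -0.24, 0.1], [0, 0, 0]],
  [[0.014, -0.28, 0.1], [0, 0, 0]],
])

```text
time: 15.65
tool_pos: [0.6438, -0.1276, 0.1446]
tool_rot: [-0.0, 0.669, 0.743, -0.0]
contact_force: [0.2, 0.4, -4.0]
gripper_width: 0.688
```

Emit:
drive_tool([
  [[0.001, -0.04, 0.0], [0, 0, 0]],
  [[0.001, -0.04, 0], [0, 0, 0]],
  [[0.001, -0.04, -0.03], [0, 0, 0]],
  [[0.001, -0.04, -0.06], [0, 0, 0]],
  [[0.001, -0.04, -0.085], [0, 0, 0]],
  [[0.001, -0.04, -0.1], [0, 0, 0]],
  [[0.001, -0.04, -0.11], [0, 0, 0]],
  [[0.001, -0.04, -0.11], [0, 0, 0]],
])

```text
time: 16.45
tool_pos: [0.6445, -0.1643, 0.0335]
tool_rot: [-0.001, 0.669, 0.743, -0.0]
contact_force: [0.0, -0.4, -3.7]
gripper_width: 0.692
```

```bash
python3 - <<'E'
from h import *
s=state(); print(s['tool_pos'],s['contact_force'])
D=dict(cam=cam('wrist'),img=grab_frame('wrist')); pickle.dump(D,open('w8.pkl','wb'))
z=s['tool_pos'][2]-.0155
overlay('w8',[circ(.6465,-.165,.02,.062),circ(s['tool_pos'][0],s['tool_pos'][1],z+.056,.03)],(0,0,640,480),'o8',s=1)
E
```

```text
[ 0.64452912 -0.16428675  0.03350603] [ 0.03015624 -0.37917687 -3.72836326]
```

View pics/o8.png

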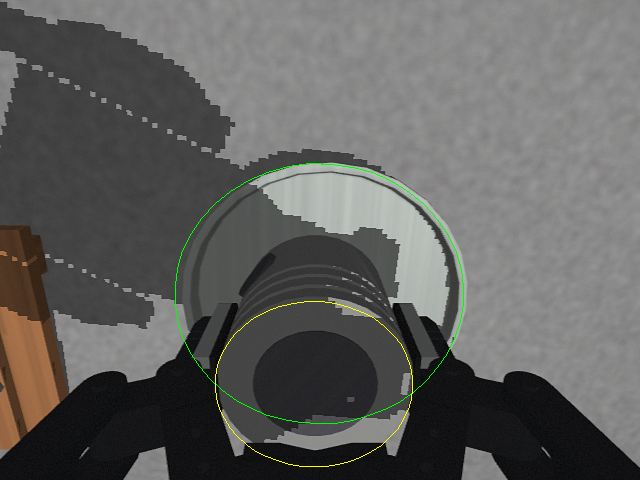

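Emit:
drive_tool([
  [[0.002, 0, -0.003], [0, 0, 0]],
  [[0.002, -0.001, -0.005], [0, 0, 0]],
  [[0.002, -0.001, -0.006], [0, 0, 0]],
  [[0.002, -0.001, -0.006], [0, 0, 0]],
])

```text
time: 16.9
tool_pos: [0.6475, -0.166, 0.0292]
tool_rot: [0.0, 0.669, 0.743, 0.0]
contact_force: [-0.3, 0.5, -4.0]
gripper_width: 0.691
```

Emit:
drive_tool([
  [[0, 0, -0.001], [0, 0, 0]],
  [[0, 0, -0.001], [0, 0, 0]],
])

```text
time: 17.1
tool_pos: [0.6473, -0.1659, 0.0279]
tool_rot: [-0.0, 0.669, 0.743, -0.0]
contact_force: [0.5, -0.5, -3.3]
gripper_width: 0.689
```

Emit:
drive_tool([
  [[0, 0, -0.001], [0, 0, 0]],
  [[0, 0, -0.001], [0, 0, 0]],
])

```text
time: 17.3
tool_pos: [0.6475, -0.1659, 0.0276]
tool_rot: [0.0, 0.669, 0.743, 0.0]
contact_force: [-1.6, 0.7, -0.0]
gripper_width: 0.689
```

Emit:
drive_tool([
  [[0, 0, -0.001], [0, 0, 0]],
  [[0, 0, -0.001], [0, 0, 0]],
])

```text
time: 17.5
tool_pos: [0.6477, -0.166, 0.0275]
tool_rot: [0.0, 0.669, 0.743, -0.0]
contact_force: [-4.5, 1.7, 5.2]
gripper_width: 0.69
```

Emit:
drive_tool([
  [[0, 0, 0], [0, 0, 0]],
  [[0, 0, 0], [0, 0, 0]],
  [[0, 0, 0], [0, 0, 0]],
  [[0, 0, 0], [0, 0, 0]],
  [[0, 0, 0], [0, 0, 0]],
  [[0, 0, 0], [0, 0, 0]],
  [[0, 0, 0.0], [0, 0, 0]],
  [[0, 0, 0.0], [0, 0, 0]],
], fingers=-1)

```text
time: 18.3
tool_pos: [0.6473, -0.1659, 0.0259]
tool_rot: [-0.0, 0.669, 0.743, -0.0]
contact_force: [0.1, 0.9, 0.1]
gripper_width: 1.0
```

Emit:
drive_tool([
  [[0, 0, 0.04], [0, 0, 0]],
  [[0, 0, 0.08], [0, 0, 0]],
  [[-0.03, 0.03, 0.11], [0, 0, 0]],
  [[-0.07, 0.06, 0.12], [0, 0, 0]],
  [[-0.1, 0.09, 0.12], [0, 0, 0]],
  [[-0.14, 0.12, 0.12], [0, 0, 0]],
  [[-0.17, 0.15, 0.12], [0, 0, 0]],
  [[-0.197, 0.171, 0.12], [0, 0, 0]],
])

```text
time: 19.1
tool_pos: [0.4486, 0.0065, 0.1457]
tool_rot: [-0.0, 0.669, 0.743, 0.0]
contact_force: [-0.4, 0.6, 0.4]
gripper_width: 1.001
```

Emit:
drive_tool([
  [[0, 0, 0], [0, 0, 0]],
  [[0, 0, 0.0], [0, 0, 0]],
])

```text
time: 19.3
tool_pos: [0.4504, 0.0053, 0.1462]
tool_rot: [0.001, 0.669, 0.744, 0.0]
contact_force: [0.3, -0.0, 0.5]
gripper_width: 1.001
```

```bash
python3 - <<'E'
from h import *
s=state(); print(s['tool_pos'],s['tool_rot'])
D=dict(cam=cam('wrist'),img=grab_frame('wrist')); pickle.dump(D,open('w9.pkl','wb'))
overlay('w9',elbow(.4505,.0055,.012,96),(0,0,640,480),'o9',s=1)
n='top';D=dict(cam=cam(n),img=grab_frame(n)); pickle.dump(D,open(n+'9.pkl','wb'))
overlay('top9',[circ(.6465,-.165,.02,.062),circ(.6465,-.165,.068,.03)],(330,150,460,250),'t9',s=4)
E
```

```text
[0.45043884 0.00526455 0.14624432] [7.33892300e-04 6.68653441e-01 7.43573760e-01 3.16908336e-04]
```

View pics/o9.png

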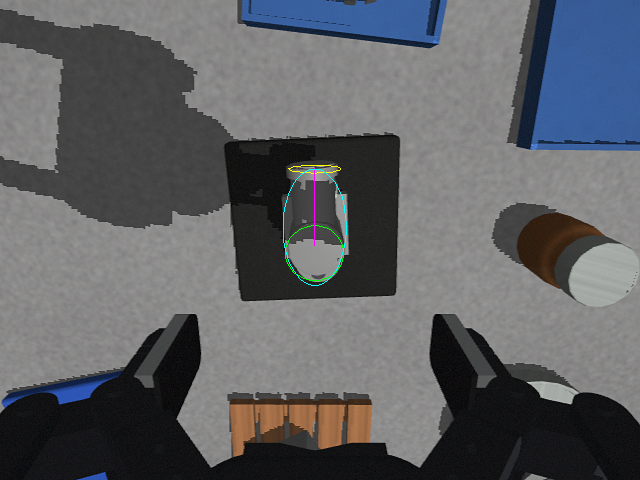

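View pics/t9.png

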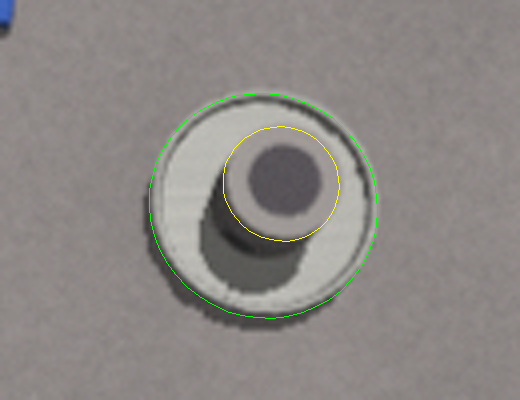

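The piston stands centred in the pan; its crown is within about 1-2 mm of the overlay. The gripper is aligned over the elbow, so I'm picking it up for the oblong tray, centred at (.6305,.151).

Emit:
drive_tool([
  [[0, 0, -0.04], [0, 0, 0]],
  [[0, 0, -0.08], [0, 0, 0]],
  [[0, 0, -0.105], [0, 0, 0]],
  [[0, 0, -0.115], [0, 0, 0]],
  [[0, 0, -0.115], [0, 0, 0]],
])

```text
time: 19.9
tool_pos: [0.4498, 0.0047, 0.0296]
tool_rot: [-0.001, 0.669, 0.743, -0.001]
contact_force: [0.8, -0.0, 0.5]
gripper_width: 0.998
```

Emit:
drive_tool([
  [[0, 0, 0], [0, 0, 0]],
  [[0, 0, 0], [0, 0, 0]],
  [[0, 0, 0], [0, 0, 0]],
  [[0, 0, 0], [0, 0, 0]],
  [[0, 0, 0], [0, 0, 0]],
  [[0, 0, 0], [0, 0, 0]],
  [[0, 0, 0], [0, 0, 0]],
  [[0, 0, 0], [0, 0, 0]],
], fingers=1)

```text
time: 20.7
tool_pos: [0.4515, 0.0049, 0.0325]
tool_rot: [0.001, 0.669, 0.743, 0.001]
contact_force: [-1.1, 0.2, 5.6]
gripper_width: 0.379
```

Emit:
drive_tool([
  [[0, 0, 0.004], [0, 0, 0]],
  [[0, 0, 0.012], [0, 0, 0]],
  [[0, 0, 0.02], [0, 0, 0]],
  [[0, 0, 0.02], [0, 0, 0]],
])

```text
time: 21.1
tool_pos: [0.4512, 0.005, 0.0523]
tool_rot: [0.001, 0.669, 0.743, 0.001]
contact_force: [1.0, 0.0, -2.6]
gripper_width: 0.387
```

Emit:
drive_tool([
  [[0, 0, 0.04], [0, 0, 0]],
  [[0, 0, 0.08], [0, 0, 0]],
  [[0.03, 0.02, 0.1], [0, 0, 0]],
  [[0.06, 0.05, 0.1], [0, 0, 0]],
  [[0.1, 0.08, 0.1], [0, 0, 0]],
  [[0.14, 0.11, 0.1], [0, 0, 0]],
  [[0.17, 0.14, 0.1], [0, 0, 0]],
  [[0.179, 0.146, 0.1], [0, 0, 0]],
])

```text
time: 21.9
tool_pos: [0.6313, 0.154, 0.1502]
tool_rot: [-0.0, 0.668, 0.744, 0.0]
contact_force: [-0.1, 0.0, -3.0]
gripper_width: 0.383
```

Emit:
drive_tool([
  [[0, 0, 0.0], [0, 0, 0]],
  [[0, 0, -0.03], [0, 0, 0]],
  [[0, 0, -0.06], [0, 0, 0]],
  [[0, 0, -0.085], [0, 0, 0]],
  [[0, 0, -0.1], [0, 0, 0]],
  [[0, 0, -0.11], [0, 0, 0]],
  [[0, 0, -0.11], [0, 0, 0]],
])

```text
time: 22.6
tool_pos: [0.6282, 0.1505, 0.0398]
tool_rot: [-0.001, 0.669, 0.743, -0.001]
contact_force: [0.2, 0.2, -2.7]
gripper_width: 0.385
```

```bash
python3 - <<'E'
from h import *
s=state(); print(s['tool_pos'],s['contact_force'])
p=s['tool_pos']
D=dict(cam=cam('wrist'),img=grab_frame('wrist')); pickle.dump(D,open('w10.pkl','wb'))
overlay('w10',[rect(.6305,.151,.02,5.5,.11,.145)]+elbow(p[0],p[1],p[2]-.0205,96),(0,0,640,480),'o10',s=1)
E
```

```text
[0.62820578 0.15051541 0.03976829] [ 0.15957791  0.20013927 -2.65426823]
```

View pics/o10.png

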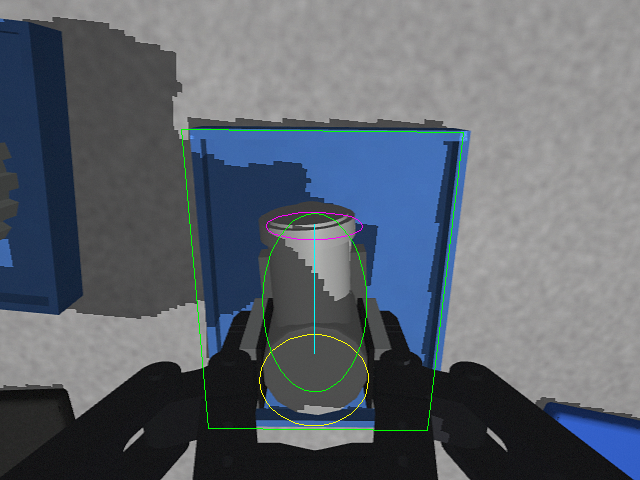

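Emit:
drive_tool([
  [[0.002, 0, -0.003], [0, 0, 0]],
  [[0.002, 0, -0.005], [0, 0, 0]],
  [[0.002, 0, -0.006], [0, 0, 0]],
  [[0.002, 0, -0.006], [0, 0, 0]],
])

```text
time: 23.05
tool_pos: [0.6315, 0.1512, 0.0352]
tool_rot: [0.0, 0.669, 0.743, 0.0]
contact_force: [-0.4, -1.0, -3.6]
gripper_width: 0.382
```

Emit:
drive_tool([
  [[0, 0, -0.001], [0, 0, 0]],
  [[0, 0, -0.001], [0, 0, 0]],
])

```text
time: 23.25
tool_pos: [0.6313, 0.1512, 0.0338]
tool_rot: [-0.0, 0.669, 0.743, -0.0]
contact_force: [0.1, -0.1, -3.0]
gripper_width: 0.381
```

Emit:
drive_tool([
  [[0, 0, -0.001], [0, 0, 0]],
  [[0, 0, -0.001], [0, 0, 0]],
])

```text
time: 23.45
tool_pos: [0.6312, 0.1511, 0.0327]
tool_rot: [-0.0, 0.669, 0.743, -0.0]
contact_force: [0.6, -0.3, -3.6]
gripper_width: 0.381
```

Emit:
drive_tool([
  [[0, 0, -0.001], [0, 0, 0]],
  [[0, 0, -0.001], [0, 0, 0]],
])

```text
time: 23.65
tool_pos: [0.6315, 0.1512, 0.0326]
tool_rot: [0.0, 0.669, 0.743, 0.0]
contact_force: [-2.9, -0.9, 1.0]
gripper_width: 0.385
```

Emit:
drive_tool([
  [[0, 0, -0.001], [0, 0, 0]],
  [[0, 0, -0.001], [0, 0, 0]],
])

```text
time: 23.85
tool_pos: [0.6317, 0.1512, 0.0326]
tool_rot: [0.0, 0.669, 0.743, 0.0]
contact_force: [-5.3, -1.0, 5.9]
gripper_width: 0.383
```

Emit:
drive_tool([
  [[0, 0, 0], [0, 0, 0]],
  [[0, 0, 0], [0, 0, 0]],
  [[0, 0, 0], [0, 0, 0]],
  [[0, 0, 0], [0, 0, 0]],
  [[0, 0, 0], [0, 0, 0]],
  [[0, 0, 0], [0, 0, 0]],
  [[0, 0, 0.0], [0, 0, 0]],
  [[0, 0, 0.0], [0, 0, 0]],
], fingers=-1)

```text
time: 24.65
tool_pos: [0.6313, 0.1511, 0.0309]
tool_rot: [-0.0, 0.669, 0.743, -0.0]
contact_force: [0.0, -1.1, 0.2]
gripper_width: 0.999
```

Emit:
drive_tool([
  [[0, 0, 0.04], [0, 0, 0]],
  [[0, 0, 0.08], [0, 0, 0]],
  [[-0.02, -0.03, 0.11], [0, 0, 5]],
  [[-0.04, -0.07, 0.13], [0, 0, 10]],
  [[-0.06, -0.11, 0.13], [0, 0, 15]],
  [[-0.08, -0.15, 0.13], [0, 0, 20]],
  [[-0.1, -0.19, 0.13], [0, 0, 25]],
  [[-0.12, -0.23, 0.13], [0, 0, 29]],
])

```text
time: 25.45
tool_pos: [0.5104, -0.0802, 0.1612]
tool_rot: [0.0, 0.46, 0.888, 0.0]
contact_force: [1.0, -0.1, -0.1]
gripper_width: 1.002
```

Emit:
drive_tool([
  [[-0.02, -0.04, 0], [0, 0, 0]],
  [[-0.04, -0.08, 0], [0, 0, 0]],
  [[-0.052, -0.12, 0], [0, 0, 0]],
  [[-0.053, -0.136, 0], [0, 0, 0]],
  [[-0.053, -0.136, 0], [0, 0, 0]],
  [[-0.053, -0.136, 0], [0, 0, 0]],
])

```text
time: 26.05
tool_pos: [0.4586, -0.2144, 0.1608]
tool_rot: [-0.0, 0.462, 0.887, 0.0]
contact_force: [-0.3, -0.4, 0.1]
gripper_width: 0.996
```

```bash
python3 - <<'E'
from h import *
s=state(); print(s['tool_pos'],s['tool_rot'])
D=dict(cam=cam('wrist'),img=grab_frame('wrist')); pickle.dump(D,open('w11.pkl','wb'))
overlay('w11',[rect(.459,-.2146,.062,35,.048,.064),rect(.461,-.2125,.012,5.6,.12,.12),],(0,0,640,480),'o11',s=1)
n='top';D=dict(cam=cam(n),img=grab_frame(n)); pickle.dump(D,open(n+'11.pkl','wb'))
overlay('top11',[rect(.6305,.151,.02,5.5,.11,.145)]+elbow(.6305,.151,.012,96),(190,150,340,250),'t11',s=4)
E
```

```text
[ 0.45858965 -0.21443219  0.16084735] [-1.79257555e-04  4.61667379e-01  8.87053025e-01  3.59857345e-04]
```

View pics/o11.png

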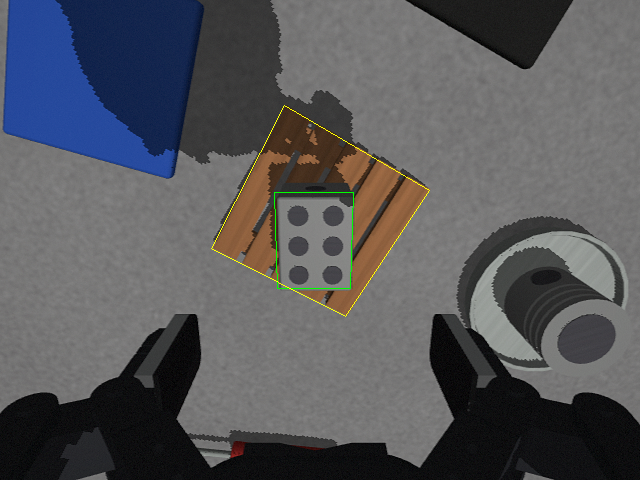

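View pics/t11.png

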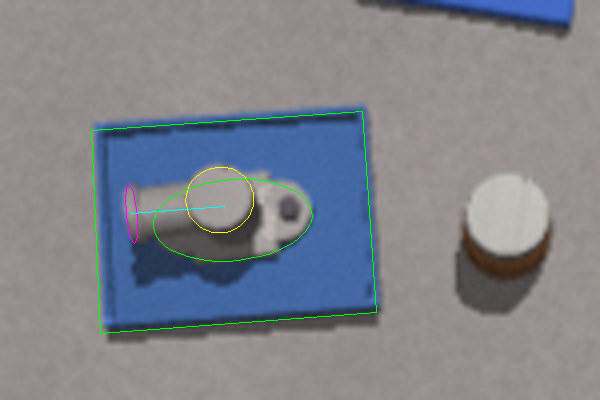

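The elbow stands in the middle of the oblong tray, matching the overlay to about 2 mm. The block fits its overlay square between the jaws, so I'm picking it up and parking it on the mat.

Emit:
drive_tool([
  [[0, 0, -0.04], [0, 0, 0]],
  [[0, 0, -0.08], [0, 0, 0]],
  [[0, 0, -0.115], [0, 0, 0]],
  [[0, 0, -0.133], [0, 0, 0]],
  [[0, 0, -0.139], [0, 0, 0]],
  [[0, 0, -0.139], [0, 0, 0]],
])

```text
time: 26.75
tool_pos: [0.4583, -0.2137, 0.0213]
tool_rot: [-0.001, 0.461, 0.887, 0.0]
contact_force: [0.8, -0.4, 0.1]
gripper_width: 1.002
```

Emit:
drive_tool([
  [[0, 0, 0], [0, 0, 0]],
  [[0, 0, 0], [0, 0, 0]],
  [[0, 0, 0], [0, 0, 0]],
  [[0, 0, 0], [0, 0, 0]],
  [[0, 0, 0], [0, 0, 0]],
  [[0, 0, 0], [0, 0, 0]],
  [[0, 0, 0], [0, 0, 0]],
  [[0, 0, 0], [0, 0, 0]],
], fingers=1)

```text
time: 27.55
tool_pos: [0.4597, -0.2156, 0.0237]
tool_rot: [0.002, 0.462, 0.887, 0.0]
contact_force: [1.1, 1.8, 6.2]
gripper_width: 0.553
```

Emit:
drive_tool([
  [[0, 0, 0.004], [0, 0, 0]],
  [[0, 0, 0.012], [0, 0, 0]],
  [[0, 0, 0.02], [0, 0, 0]],
  [[0, 0, 0.02], [0, 0, 0]],
])

```text
time: 27.95
tool_pos: [0.4589, -0.2153, 0.0432]
tool_rot: [0.001, 0.462, 0.887, -0.0]
contact_force: [1.5, 0.5, -3.4]
gripper_width: 0.557
```

Emit:
drive_tool([
  [[0, 0, 0.04], [0, 0, 0]],
  [[0, 0, 0.07], [0, 0, 0]],
  [[-0.001, 0.04, 0.09], [0, 0, -7]],
  [[-0.003, 0.085, 0.09], [0, 0, -14]],
  [[-0.005, 0.13, 0.09], [0, 0, -21]],
  [[-0.007, 0.17, 0.09], [0, 0, -28]],
  [[-0.0085, 0.2, 0.09], [0, 0, -34]],
  [[-0.0085, 0.219, 0.09], [0, 0, -34]],
])

```text
time: 28.75
tool_pos: [0.449, 0.0062, 0.1315]
tool_rot: [-0.0, 0.701, 0.713, 0.0]
contact_force: [0.1, 0.1, -3.5]
gripper_width: 0.554
```

Emit:
drive_tool([
  [[0, 0, 0.0], [0, 0, 0]],
  [[0, 0, -0.03], [0, 0, 0]],
  [[0, 0, -0.06], [0, 0, 0]],
  [[0, 0, -0.08], [0, 0, 0]],
  [[0, 0, -0.095], [0, 0, 0]],
  [[0, 0, -0.105], [0, 0, 0]],
  [[0, 0, -0.107], [0, 0, 0]],
  [[0, 0, -0.107], [0, 0, 0]],
])

```text
time: 29.55
tool_pos: [0.4501, 0.0037, 0.0252]
tool_rot: [0.0, 0.701, 0.713, 0.0]
contact_force: [-0.9, -0.2, -4.3]
gripper_width: 0.551
```

Emit:
drive_tool([
  [[0, 0, -0.001], [0, 0, 0]],
  [[0, 0, -0.001], [0, 0, 0]],
])

```text
time: 29.75
tool_pos: [0.4505, 0.004, 0.0247]
tool_rot: [0.001, 0.701, 0.713, 0.0]
contact_force: [-0.7, 0.4, -3.7]
gripper_width: 0.553
```

Emit:
drive_tool([
  [[0, 0, -0.001], [0, 0, 0]],
  [[0, 0, -0.001], [0, 0, 0]],
])

```text
time: 29.95
tool_pos: [0.4505, 0.0041, 0.0237]
tool_rot: [0.001, 0.701, 0.713, 0.0]
contact_force: [-0.7, 0.4, -0.1]
gripper_width: 0.555
```

Emit:
drive_tool([
  [[0, 0, -0.001], [0, 0, 0]],
  [[0, 0, -0.001], [0, 0, 0]],
])

```text
time: 30.15
tool_pos: [0.4505, 0.0041, 0.0237]
tool_rot: [0.0, 0.701, 0.713, -0.0]
contact_force: [-5.5, 1.1, 8.4]
gripper_width: 0.554
```

Emit:
drive_tool([
  [[0, 0, 0], [0, 0, 0]],
  [[0, 0, 0], [0, 0, 0]],
  [[0, 0, 0], [0, 0, 0]],
  [[0, 0, 0], [0, 0, 0]],
  [[0, 0, 0], [0, 0, 0]],
  [[0, 0, 0], [0, 0, 0]],
  [[0, 0, 0.0], [0, 0, 0]],
  [[0, 0, 0.0], [0, 0, 0]],
], fingers=-1)

```text
time: 30.95
tool_pos: [0.4498, 0.0041, 0.0219]
tool_rot: [-0.0, 0.701, 0.713, -0.0]
contact_force: [0.5, -0.6, 0.1]
gripper_width: 1.002
```

Emit:
drive_tool([
  [[0, 0, 0.04], [0, 0, 0]],
  [[0, 0, 0.08], [0, 0, 0]],
  [[0.001, 0.03, 0.11], [0, 0, 0]],
  [[0.002, 0.07, 0.13], [0, 0, 0]],
  [[0.003, 0.12, 0.13], [0, 0, 0]],
  [[0.004, 0.16, 0.13], [0, 0, 0]],
  [[0.004, 0.183, 0.13], [0, 0, 0]],
  [[0.004, 0.183, 0.13], [0, 0, 0]],
])

```text
time: 31.75
tool_pos: [0.4535, 0.1895, 0.152]
tool_rot: [-0.0, 0.699, 0.715, 0.0]
contact_force: [-1.1, 0.7, 0.5]
gripper_width: 1.001
```

Emit:
drive_tool([
  [[0, 0, 0], [0, 0, 0]],
  [[0, 0, 0], [0, 0, 0]],
])

```text
time: 31.95
tool_pos: [0.4538, 0.1863, 0.1517]
tool_rot: [0.0, 0.701, 0.713, -0.0]
contact_force: [0.7, -0.1, -0.2]
gripper_width: 1.0
```

```bash
python3 - <<'E'
from h import *
s=state(); print(s['tool_pos'],s['tool_rot'])
D=dict(cam=cam('wrist'),img=grab_frame('wrist')); pickle.dump(D,open('w12.pkl','wb'))
overlay('w12',[circ(.4545,.187,.067,.018),circ(.4545,.187,.026,.041),rect(.453,.189,.02,0.5,.12,.12)],(0,0,640,480),'o12',s=1)
n='top';D=dict(cam=cam(n),img=grab_frame(n)); pickle.dump(D,open(n+'12.pkl','wb'))
overlay('top12',[rect(.4505,.004,.012,8.3,.12,.12),rect(.4505,.004,.062,1,.048,.064)],(260,240,380,340),'t12',s=4)
E
```

```text
[0.45381458 0.18628898 0.15172558] [ 3.40842090e-05  7.01108583e-01  7.13054483e-01 -2.41606760e-04]
```

View pics/o12.png

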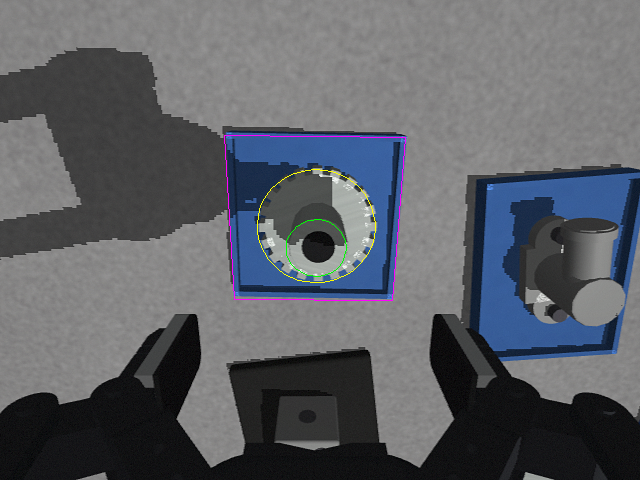

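View pics/t12.png

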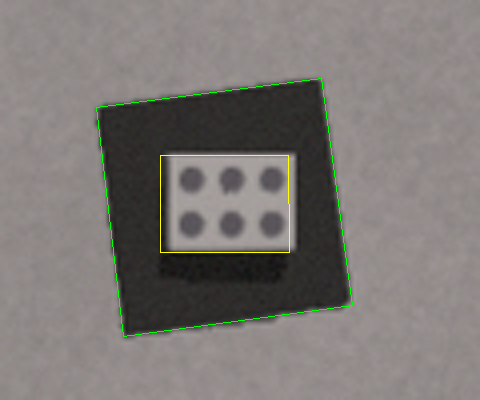

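Emit:
drive_tool([
  [[0.001, 0, -0.04], [0, 0, 0]],
  [[0.001, 0, -0.08], [0, 0, 0]],
  [[0.001, 0, -0.105], [0, 0, 0]],
  [[0.001, 0, -0.117], [0, 0, 0]],
  [[0.001, 0, -0.117], [0, 0, 0]],
])

```text
time: 32.55
tool_pos: [0.4536, 0.1862, 0.0333]
tool_rot: [-0.001, 0.701, 0.713, -0.002]
contact_force: [-0.2, 0.3, -0.6]
gripper_width: 0.999
```

Emit:
drive_tool([
  [[0, 0, 0], [0, 0, 0]],
  [[0, 0, 0], [0, 0, 0]],
  [[0, 0, 0], [0, 0, 0]],
  [[0, 0, 0], [0, 0, 0]],
  [[0, 0, 0], [0, 0, 0]],
  [[0, 0, 0], [0, 0, 0]],
  [[0, 0, 0], [0, 0, 0]],
  [[0, 0, 0], [0, 0, 0]],
], fingers=1)

```text
time: 33.35
tool_pos: [0.456, 0.1875, 0.0367]
tool_rot: [0.001, 0.701, 0.713, 0.001]
contact_force: [-1.5, -1.3, 4.9]
gripper_width: 0.405
```

Emit:
drive_tool([
  [[0, 0, 0.004], [0, 0, 0]],
  [[0, 0, 0.012], [0, 0, 0]],
  [[0, 0, 0.02], [0, 0, 0]],
  [[0, 0, 0.02], [0, 0, 0]],
])

```text
time: 33.75
tool_pos: [0.4556, 0.1873, 0.0561]
tool_rot: [0.001, 0.701, 0.713, 0.001]
contact_force: [-0.1, 0.3, -5.3]
gripper_width: 0.405
```

Emit:
drive_tool([
  [[0, 0, 0.04], [0, 0, 0]],
  [[0, 0, 0.08], [0, 0, 0]],
  [[0, -0.04, 0.1], [0, 0, 0]],
  [[0.001, -0.09, 0.1], [0, 0, 0]],
  [[0.002, -0.14, 0.1], [0, 0, 0]],
  [[0.003, -0.19, 0.1], [0, 0, 0]],
  [[0.004, -0.24, 0.1], [0, 0, 0]],
  [[0.005, -0.29, 0.1], [0, 0, 0]],
])

```text
time: 34.55
tool_pos: [0.4592, -0.1046, 0.1548]
tool_rot: [0.0, 0.701, 0.713, 0.0]
contact_force: [0.6, 1.3, -5.9]
gripper_width: 0.402
```

Emit:
drive_tool([
  [[0, -0.04, 0.0], [0, 0, 0]],
  [[0, -0.08, 0], [0, 0, 0]],
  [[0.0005, -0.11, 0], [0, 0, 0]],
  [[0.0005, -0.11, -0.03], [0, 0, 0]],
  [[0.0005, -0.11, -0.06], [0, 0, 0]],
  [[0.0005, -0.11, -0.085], [0, 0, 0]],
  [[0.0005, -0.11, -0.1], [0, 0, 0]],
  [[0.0005, -0.11, -0.11], [0, 0, 0]],
])

```text
time: 35.35
tool_pos: [0.4596, -0.2123, 0.0433]
tool_rot: [-0.001, 0.701, 0.713, -0.0]
contact_force: [-0.3, 0.0, -5.9]
gripper_width: 0.404
```

Emit:
drive_tool([
  [[0, 0, 0], [0, 0, 0]],
])

```text
time: 35.45
tool_pos: [0.4596, -0.2123, 0.0437]
tool_rot: [-0.001, 0.701, 0.713, -0.0]
contact_force: [-0.0, 0.0, -5.9]
gripper_width: 0.405
```

```bash
python3 - <<'E'
from h import *
s=state(); print(s['tool_pos'],s['contact_force'])
p=s['tool_pos']
D=dict(cam=cam('wrist'),img=grab_frame('wrist')); pickle.dump(D,open('w13.pkl','wb'))
overlay('w13',[rect(.461,-.2125,.012,5.6,.12,.12),circ(p[0],p[1],p[2]-.0107,.041)],(0,0,640,480),'o13',s=1)
E
```

```text
[ 0.45962884 -0.21225201  0.04373582] [-1.74030782e-03  1.87387119e-02 -5.90569191e+00]
```

View pics/o13.png

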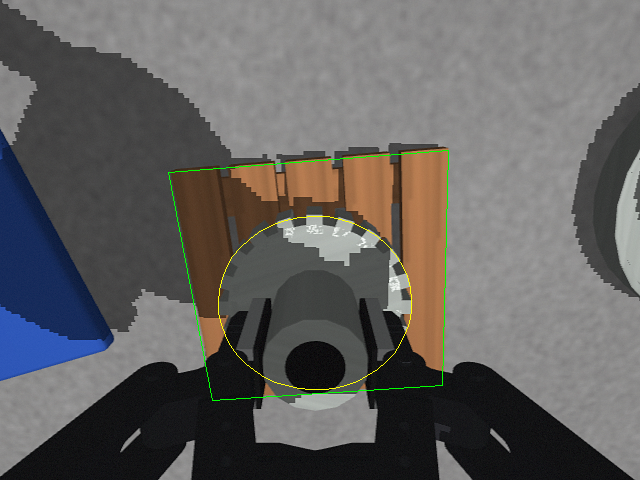

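Emit:
drive_tool([
  [[0.001, 0, -0.003], [0, 0, 0]],
  [[0.001, 0, -0.005], [0, 0, 0]],
  [[0.001, 0, -0.006], [0, 0, 0]],
  [[0.001, 0, -0.006], [0, 0, 0]],
])

```text
time: 35.9
tool_pos: [0.4615, -0.2129, 0.0392]
tool_rot: [0.0, 0.701, 0.713, 0.0]
contact_force: [0.4, 0.3, -5.3]
gripper_width: 0.403
```

Emit:
drive_tool([
  [[0, 0, -0.001], [0, 0, 0]],
  [[0, 0, -0.001], [0, 0, 0]],
])

```text
time: 36.1
tool_pos: [0.4613, -0.2128, 0.0379]
tool_rot: [-0.0, 0.701, 0.713, -0.0]
contact_force: [-0.0, -1.1, -5.9]
gripper_width: 0.407
```

Emit:
drive_tool([
  [[0, 0, -0.001], [0, 0, 0]],
  [[0, 0, -0.001], [0, 0, 0]],
])

```text
time: 36.3
tool_pos: [0.4613, -0.2128, 0.0368]
tool_rot: [-0.0, 0.701, 0.713, -0.0]
contact_force: [0.4, -0.3, -6.2]
gripper_width: 0.401
```

Emit:
drive_tool([
  [[0, 0, -0.001], [0, 0, 0]],
  [[0, 0, -0.001], [0, 0, 0]],
])

```text
time: 36.5
tool_pos: [0.4615, -0.213, 0.0367]
tool_rot: [-0.0, 0.701, 0.713, -0.0]
contact_force: [-3.9, 1.9, 1.9]
gripper_width: 0.405
```

Emit:
drive_tool([
  [[0, 0, -0.001], [0, 0, 0]],
  [[0, 0, -0.001], [0, 0, 0]],
])

```text
time: 36.7
tool_pos: [0.4615, -0.213, 0.0367]
tool_rot: [-0.0, 0.701, 0.713, -0.0]
contact_force: [-6.9, 4.3, 9.0]
gripper_width: 0.4
```

Emit:
drive_tool([
  [[0, 0, 0], [0, 0, 0]],
  [[0, 0, 0], [0, 0, 0]],
  [[0, 0, 0], [0, 0, 0]],
  [[0, 0, 0], [0, 0, 0]],
  [[0, 0, 0], [0, 0, 0]],
  [[0, 0, 0], [0, 0, 0]],
  [[0, 0, 0.0], [0, 0, 0]],
  [[0, 0, 0.0], [0, 0, 0]],
], fingers=-1)

```text
time: 37.5
tool_pos: [0.4613, -0.2128, 0.0349]
tool_rot: [-0.0, 0.701, 0.713, -0.0]
contact_force: [-0.7, -0.2, 0.0]
gripper_width: 0.997
```

Emit:
drive_tool([
  [[0, 0, 0.04], [0, 0, 0]],
  [[0, 0, 0.08], [0, 0, 0]],
  [[-0.002, 0.03, 0.11], [0, 0, 0]],
  [[-0.004, 0.07, 0.12], [0, 0, 0]],
  [[-0.006, 0.12, 0.12], [0, 0, 0]],
  [[-0.008, 0.16, 0.12], [0, 0, 0]],
  [[-0.011, 0.2, 0.12], [0, 0, 0]],
  [[-0.011, 0.2145, 0.12], [0, 0, 0]],
])

```text
time: 38.3
tool_pos: [0.4497, 0.0045, 0.1549]
tool_rot: [-0.0, 0.7, 0.714, 0.0]
contact_force: [-0.6, -1.4, -0.3]
gripper_width: 1.001
```

Emit:
drive_tool([
  [[0, 0, 0], [0, 0, 0]],
  [[0, 0, 0], [0, 0, 0]],
])

```text
time: 38.5
tool_pos: [0.4504, 0.0015, 0.1549]
tool_rot: [0.0, 0.701, 0.714, -0.0]
contact_force: [-0.8, -0.1, -0.4]
gripper_width: 0.999
```

```bash
python3 - <<'E'
from h import *
s=state(); print(s['tool_pos'],s['tool_rot'])
D=dict(cam=cam('wrist'),img=grab_frame('wrist')); pickle.dump(D,open('w14.pkl','wb'))
overlay('w14',[rect(.4505,.0015,.062,1,.048,.064)],(0,0,640,480),'o14',s=1)
n='top';D=dict(cam=cam(n),img=grab_frame(n)); pickle.dump(D,open(n+'14.pkl','wb'))
overlay('top14',[rect(.461,-.2125,.012,5.6,.12,.12),circ(.461,-.2125,.026,.041),circ(.461,-.2125,.067,.018)],(370,240,470,340),'t14',s=4)
E
```

```text
[0.45036105 0.00153035 0.15493349] [ 2.08669447e-04  7.00509062e-01  7.13643460e-01 -1.50369782e-04]
```

View pics/o14.png

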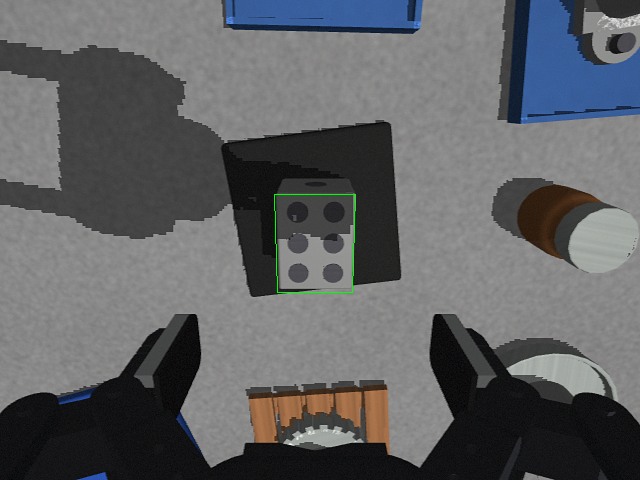

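View pics/t14.png

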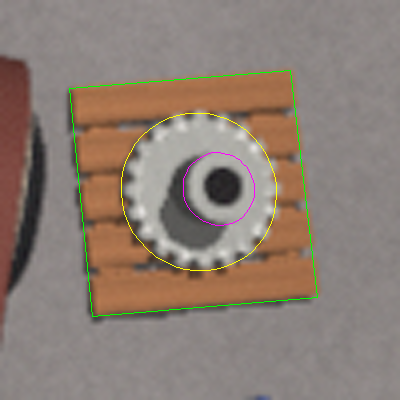

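The gear lies centred on the slats, perhaps 2-3 mm to -y. The block is aligned between the jaws, so it can go to the square tray.

Emit:
drive_tool([
  [[0, 0, -0.04], [0, 0, 0]],
  [[0, 0, -0.08], [0, 0, 0]],
  [[0, 0, -0.115], [0, 0, 0]],
  [[0, 0, -0.13], [0, 0, 0]],
  [[0, 0, -0.133], [0, 0, 0]],
  [[0, 0, -0.133], [0, 0, 0]],
])

```text
time: 39.2
tool_pos: [0.4504, 0.0009, 0.0218]
tool_rot: [-0.0, 0.701, 0.713, -0.0]
contact_force: [-1.1, -1.0, 0.2]
gripper_width: 1.001
```

Emit:
drive_tool([
  [[0, 0, 0], [0, 0, 0]],
  [[0, 0, 0], [0, 0, 0]],
  [[0, 0, 0], [0, 0, 0]],
  [[0, 0, 0], [0, 0, 0]],
  [[0, 0, 0], [0, 0, 0]],
  [[0, 0, 0], [0, 0, 0]],
  [[0, 0, 0], [0, 0, 0]],
  [[0, 0, 0], [0, 0, 0]],
], fingers=1)

```text
time: 40.0
tool_pos: [0.4517, 0.0014, 0.0235]
tool_rot: [0.001, 0.701, 0.713, 0.001]
contact_force: [0.2, 0.3, 6.7]
gripper_width: 0.554
```

Emit:
drive_tool([
  [[0, 0, 0.004], [0, 0, 0]],
  [[0, 0, 0.012], [0, 0, 0]],
  [[0, 0, 0.02], [0, 0, 0]],
  [[0, 0, 0.02], [0, 0, 0]],
])

```text
time: 40.4
tool_pos: [0.4512, 0.0016, 0.0432]
tool_rot: [0.001, 0.701, 0.713, 0.001]
contact_force: [0.8, -0.2, -4.3]
gripper_width: 0.554
```

Emit:
drive_tool([
  [[0, 0, 0.04], [0, 0, 0]],
  [[0, 0, 0.07], [0, 0, 0]],
  [[0, 0.04, 0.09], [0, 0, 0]],
  [[0.001, 0.08, 0.09], [0, 0, 0]],
  [[0.001, 0.12, 0.09], [0, 0, 0]],
  [[0.002, 0.16, 0.09], [0, 0, 0]],
  [[0.002, 0.187, 0.09], [0, 0, 0]],
  [[0.002, 0.187, 0.09], [0, 0, 0]],
])

```text
time: 41.2
tool_pos: [0.4517, 0.1913, 0.1317]
tool_rot: [-0.001, 0.699, 0.715, 0.0]
contact_force: [-1.1, -0.9, -3.5]
gripper_width: 0.555
```

Emit:
drive_tool([
  [[0, 0, -0.03], [0, 0, 0]],
  [[0, 0, -0.06], [0, 0, 0]],
  [[0, 0, -0.08], [0, 0, 0]],
  [[0, 0, -0.095], [0, 0, 0]],
  [[0, 0, -0.101], [0, 0, 0]],
  [[0, 0, -0.101], [0, 0, 0]],
])

```text
time: 41.8
tool_pos: [0.4515, 0.1879, 0.0299]
tool_rot: [-0.001, 0.701, 0.713, -0.001]
contact_force: [-0.4, -0.2, -3.3]
gripper_width: 0.554
```

```bash
python3 - <<'E'
from h import *
s=state(); print(s['tool_pos'],s['contact_force'])
p=s['tool_pos']
D=dict(cam=cam('wrist'),img=grab_frame('wrist')); pickle.dump(D,open('w15.pkl','wb'))
overlay('w15',[rect(.453,.189,.02,.5,.12,.12),rect(p[0],p[1],p[2]+.0383,1,.048,.064)],(0,0,640,480),'o15',s=1)
E
```

```text
[0.45151139 0.18792645 0.02992405] [-0.43086635 -0.24849347 -3.3361187 ]
```

View pics/o15.png

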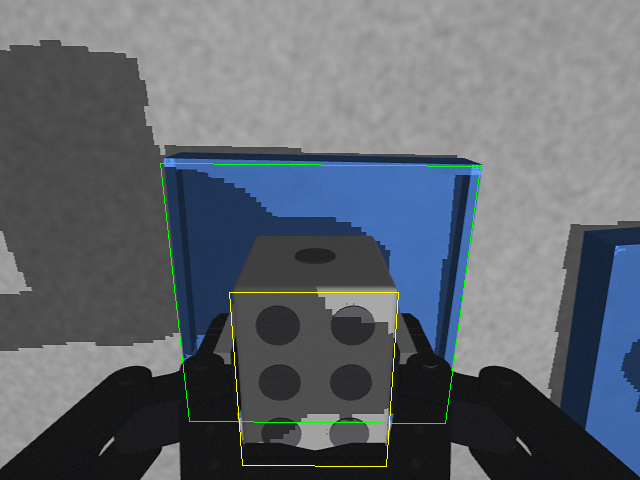

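Emit:
drive_tool([
  [[0.001, 0.001, -0.003], [0, 0, 0]],
  [[0.001, 0.001, -0.005], [0, 0, 0]],
  [[0.001, 0.001, -0.005], [0, 0, 0]],
  [[0.001, 0.001, -0.006], [0, 0, 0]],
  [[0.001, 0.001, -0.006], [0, 0, 0]],
])

```text
time: 42.35
tool_pos: [0.4534, 0.1897, 0.025]
tool_rot: [0.0, 0.701, 0.713, 0.0]
contact_force: [-0.6, -0.4, -4.0]
gripper_width: 0.556
```

Emit:
drive_tool([
  [[0, 0, -0.001], [0, 0, 0]],
  [[0, 0, -0.001], [0, 0, 0]],
])

```text
time: 42.55
tool_pos: [0.4532, 0.1896, 0.0238]
tool_rot: [-0.0, 0.701, 0.713, -0.0]
contact_force: [0.3, 0.6, -4.3]
gripper_width: 0.553
```

Emit:
drive_tool([
  [[0, 0, -0.001], [0, 0, 0]],
  [[0, 0, -0.001], [0, 0, 0]],
])

```text
time: 42.75
tool_pos: [0.4535, 0.1897, 0.0235]
tool_rot: [-0.0, 0.701, 0.713, -0.0]
contact_force: [-2.6, -1.4, 2.6]
gripper_width: 0.551
```

Contact. Now release, lift, and move clear so the cameras can see.

Emit:
drive_tool([
  [[0, 0, 0], [0, 0, 0]],
  [[0, 0, 0], [0, 0, 0]],
  [[0, 0, 0], [0, 0, 0]],
  [[0, 0, 0], [0, 0, 0]],
  [[0, 0, 0], [0, 0, 0]],
  [[0, 0, 0], [0, 0, 0]],
  [[0, 0, 0.0], [0, 0, 0]],
  [[0, 0, 0.0], [0, 0, 0]],
], fingers=-1)

```text
time: 43.55
tool_pos: [0.4534, 0.1897, 0.0229]
tool_rot: [0.0, 0.701, 0.713, 0.0]
contact_force: [0.1, 0.4, 0.4]
gripper_width: 1.002
```

Emit:
drive_tool([
  [[0, 0, 0.04], [0, 0, 0]],
  [[0, 0, 0.08], [0, 0, 0]],
  [[-0.01, 0.03, 0.12], [0, 0, 0]],
  [[-0.02, 0.07, 0.15], [0, 0, 0]],
  [[-0.03, 0.12, 0.18], [0, 0, 0]],
  [[-0.05, 0.16, 0.2], [0, 0, 0]],
  [[-0.07, 0.2, 0.2], [0, 0, 0]],
  [[-0.09, 0.24, 0.2], [0, 0, 0]],
])

```text
time: 44.35
tool_pos: [0.363, 0.4319, 0.225]
tool_rot: [0.0, 0.701, 0.713, 0.002]
contact_force: [0.3, -0.6, -0.6]
gripper_width: 1.0
```

Emit:
drive_tool([
  [[-0.03, 0.04, 0], [0, 0, 0]],
  [[-0.06, 0.08, 0], [0, 0, 0]],
  [[-0.09, 0.12, 0], [0, 0, 0]],
  [[-0.12, 0.15, 0], [0, 0, 0]],
  [[-0.12, 0.15, 0], [0, 0, 0]],
  [[-0.12, 0.15, 0], [0, 0, 0]],
])

```text
time: 44.95
tool_pos: [0.2426, 0.58, 0.2225]
tool_rot: [0.0, 0.7, 0.714, -0.0]
contact_force: [0.4, -0.4, -0.9]
gripper_width: 0.997
```

```bash
python3 - <<'E'
from h import *
s=state(); print(s['time'],s['tool_pos'],s['gripper_width'],s['contact_force'])
P=[rect(.453,.189,.02,.5,.12,.12),rect(.453,.1895,.062,1,.048,.064),circ(.6465,-.165,.02,.062),circ(.6465,-.165,.068,.03),rect(.461,-.2125,.012,5.6,.12,.12),circ(.461,-.2125,.067,.018),rect(.6305,.151,.02,5.5,.11,.145)]+elbow(.6305,.151,.012,96)
for n in('top','scene'):
    D=dict(cam=cam(n),img=grab_frame(n)); pickle.dump(D,open(n+'16.pkl','wb'))
    for o in ['piston','gear','valve_block','elbow','jar','mat']:
        print(n,o,[(np.round(d['location'],4).tolist(),round(d['confidence'],2)) for d in place_of(n,o)][:3])
overlay('top16',P,(190,160,460,330),'t16',s=3-0)
overlay('scene16',P,(100,120,500,380),'s16',s=2)
E
```

```text
44.95 [0.2426073  0.57996298 0.22249812] 0.9966275499204509 [ 0.39865843 -0.39091648 -0.92047235]
top piston [([0.6476, -0.1668, 0.0121], 0.97), ([0.4635, -0.2143, 0.0106], 0.62)]
top gear [([0.4624, -0.2166, 0.0142], 0.85), ([0.4605, -0.2091, 0.0002], 0.35)]
top valve_block [([0.4521, 0.1858, 0.006], 0.96)]
top elbow [([0.6293, 0.1498, 0.0121], 0.55)]
top jar [([0.6297, 0.0031, 0.0038], 0.65)]
top mat [([0.2797, -0.2127, -0.001], 0.79), ([0.8133, 0.0214, -0.0013], 0.78), ([0.4483, 0.0042, -0.0011], 0.59)]
scene piston [([0.6482, -0.1665, 0.0154], 0.93)]
scene gear [([0.4591, -0.2127, 0.0121], 0.81)]
scene valve_block [([0.4516, 0.1879, 0.0142], 0.96)]
scene elbow [([0.6332, 0.1485, 0.0115], 0.97)]
scene jar [([0.6272, 0.005, -0.0011], 0.59)]
scene mat [([0.8111, 0.0256, -0.0001], 0.75), ([0.2806, -0.2179, -0.0003], 0.68), ([0.4503, 0.0062, 0.0004], 0.61)]
```

View pics/t16.png

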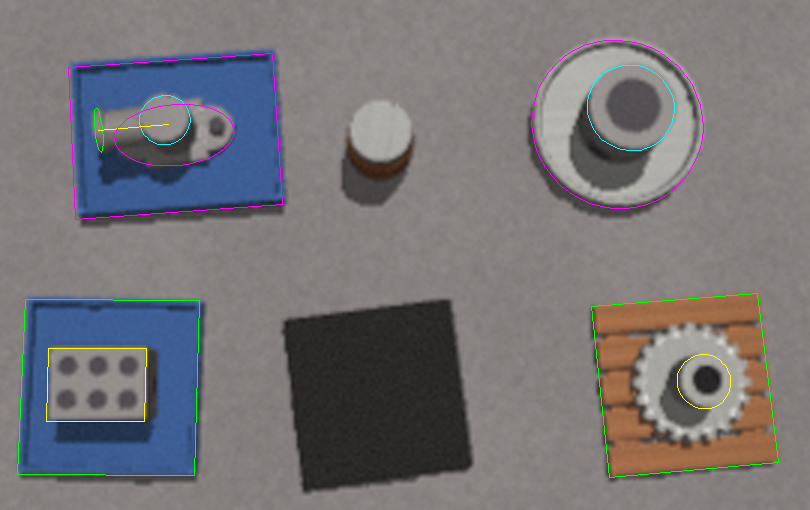

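View pics/s16.png

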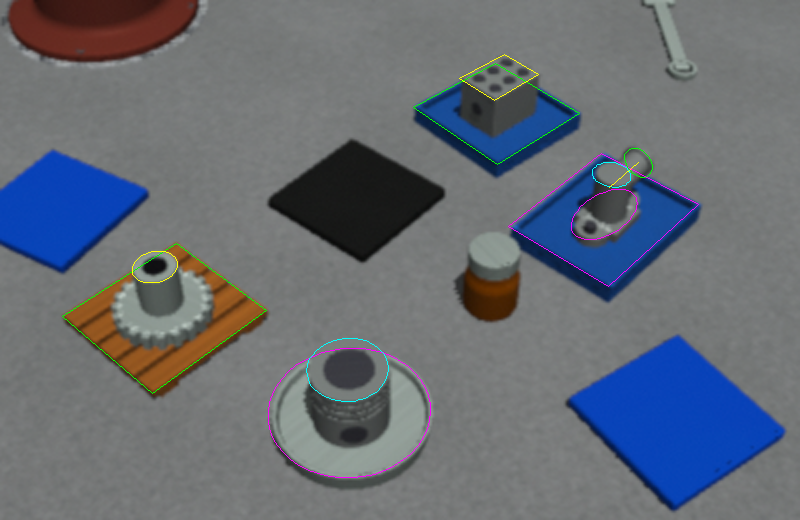

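All four parts stand upright and centred in their holders, the mat is empty and the jar hasn't moved. Handing in.

```bash
python3 -c "
from plant import *
print(job_done())"
```

```text
the job is handed in; nothing more can be done
None
```

The job is done and handed in at about 46 s on the robot's clock, against the 134 s limit. No verdict was reported.

- **Moves:** I parked the elbow on the mat, put the piston in the round pan, then put the elbow in the oblong tray. After that I parked the valve block on the mat, put the gear on the slat board, then put the block in the square tray. Each part was lowered in 1 mm steps until it touched, then released.
- **Final position:** In the last top and scene pictures all four parts stand upright, about 1–4 mm from the middle of their holders. The mat is empty, the jar is where it was, and the arm is clear of everything.
- **Forces:** The highest reading was about 24 N, while pressing the elbow onto the mat.
- **Disagreements:** The top camera's network puts the gear about 4 mm towards -y, while the scene camera puts it on centre. The networks also reported look-alikes, including two more mats and a second piston and gear, which I ruled out against the pictures. One early wrist view showed the elbow off its place at the picture's edge, but the fixed cameras did not confirm it.

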